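# Change the bar of the café's cutlery rail and hang its pots

### The arm

A 6-joint arm with a two-finger parallel gripper is mounted at the origin on the work surface. World frame = base frame: x ahead of the robot, y to its left, z up, the work surface at z = 0. Lengths are in m, angles in degrees, forces in N, time in s.
With the tool pointing down it reaches from about 0.35 to 0.875 m from the base axis. Payload 4.2 kg.
Tool frame: the origin (TCP) lies between the finger pads; the fingertips stand 14 mm ahead of it and the grasp point (between the pads) lies 5 mm behind it; z points along the fingers, y is the line along which they close (so a half turn about z gives the same grasp; the last joint's range is limited). The gripper opens to 87 mm and grips with 3 to 60 N. Pads are 19 mm wide; open, the fingers measure 117 mm over their backs; the gripper's body (75 mm by 190 mm) begins 51 mm behind the grasp point.
Start: joints at [-51.073, 22.042, 0.453, 0, -68.411, -14.817], TCP at [0.255, -0.57, 0.237] pointing down, gripper open.
Joint ranges: [-179.83, 179.83], [-69.29, 118.12], [-61.27, 80.66], [-181.25, 117.63], [-171.15, -9.14], [-177.46, 177.46]. Speed limits (degrees/s): [159.86, 159.86, 180, 180, 180, 180].

### API

Orientations are given as a 3x3 rotation matrix whose columns are the frame's x, y, z axes.
In Python, from station import * gives the robot as it stands. The module is installed in compiled form; this text tells all that it offers.
- The arm moves only by the tool play_rows, never from a script. Its argument "steps" is a list of rows, each an object of numbers: "ax", "ay", "az": the turn, a rotation vector about the tool's x, y, z in degrees; "dx", "dy", "dz": the shift along the tool's x, y, z in mm; "claw": the finger opening in mm, from 0 to 87. A call has 1 to 20 rows; each row shifts and turns the commanded pose from where the row before left it, along the tool's axes as they then stand; what a row does not reach is not made up. A row lasts 1/10 s, in which the tool goes at most 50 mm and 8.59 degrees, less where a joint would pass 70% of its speed; a pose out of reach is approached as far as the arm can. A call with a gripper value outside its range is refused whole. The fingers move at their own pace and stop on an object; the grip force is fixed at half the most. Time passes only in rows, so rows that do not move let the fingers close. It gives the time, the measured TCP pose, the force, the opening and the grip force at its end, in the units of the state.
- sense(): the state, without advancing time (a new reading comes with each control period).
- capture(name): name is "side" or "top" or "wrist"; returns a dict with "frame" (480x640x3 uint8, blue, green, red), "range_z" (480x640 float32, m along the optical axis (not along the pixel's ray), 0 where there is no reading), "fx", "fy", "cx", "cy" (pixels), "xyz" and "rotation" of the camera in the world. Camera axes: x right, y down, z forward; pixel columns grow to the right and rows downward; lengths in m; the calibration is good to about 2 mm. A picture is of the moment at which its call begins.
- finish_job(): hands the job in; it is judged then, once.
The state is a dict: "time_s": time; "joints": joint angles; "joint_velocities": joint speeds; "effort": joint torques, N m; "tcp_pos": TCP position; "ee_rot": TCP orientation; "wrist_force": force on the tool from outside, world axes, zero at the start; "moment": the same for the moment, N m; "gripper_width": opening from 0.0 (shut) to 1.0 (fully open); "gripper_force": force on a finger pad.
Only numpy, scipy, OpenCV 4.12 (cv2) and the standard library are available. Lean on these libraries where they do the work, as an engineer would, in place of code of your own. Each camera call takes 0.05 s, during which the arm holds its last target. There are 200 camera calls.

### The job

The worn wooden bar of the counter's cutlery rail is being replaced: lift it out of its two spring clips and lay it flat in the tray, then press the new steel bar level down between the posts until both clips snap shut over its ends. Hang every pot that stands on the counter on it by the open hook, side by side, upright and free between the posts, and leave the other things on the counter where they are.

Things in the scene. Friction and masses are not known exactly. Their poses are not given: they have to be found in the camera images.
- stand: counter-top cutlery rail stand, fixed: wooden board 110 (x) by 420 (y) by 18 mm high with a dark steel post near each end (y = +-192 mm). Each post has a socket for the bar with a leaf-spring clip just outside it (tops 183 mm up). Between the sockets the seated bar is free for pots. Origin: centre of the board's underside, on the counter; y along the rail, z up
- socket_left (a point): U-shaped socket on the post at the stand's +y end, open upward: point at the middle of its floor, 142 mm above the counter. Covers 138 to 162 mm from the stand's middle; 23 mm wide across, sides flared at the top. It takes one end of the bar
- socket_right (a point): U-shaped socket on the post at the stand's -y end, open upward: point at the middle of its floor, 142 mm above the counter. Covers 138 to 162 mm from the stand's middle; 23 mm wide across, sides flared at the top. It takes one end of the bar
- clip_left (a joint): leaf-spring clip at the stand's +y end, with a rounded bump pointing inward and a flared top. 0 at rest or shut over the bar; grows as it is spread outward (about 0.07 rad as the bar passes), sprung. The bar, lowered level, spreads both clips (5 to 15 N down in all, in the last 25 mm); they snap back over its end chamfers when it is on the socket floors
- clip_right (a joint): the same clip at the stand's -y end
- tray: dark steel counter tray, fixed, 160 (x) by 390 (y) mm, floor 6 mm above the counter, rim 12 mm. The new bar lies along y on its +x half at the start; the -x half is free and takes the old bar (about x = -30 mm). Origin: centre of its underside
- old_bar: worn dark wooden bar, same size and shape as the new one, 0.2 kg; at the start seated in the stand with both clips shut over its ends. Lifted straight up, level, it spreads the clips (about 5 to 15 N) and comes free after about 15 mm. Origin: centre of its underside; lies along y
- bar: the new bar: loose stainless square tube, 20 by 20 mm, 330 mm long over its black end plugs, which are chamfered on all four sides over the last 5 mm; about 0.3 kg. Lies along its y axis; origin: centre of its underside. Seated in the stand, its underside is 142 mm and its top 162 mm above the counter, its middle over the stand's origin
- pot1: open metal pot, 64 (x) by 56 (y) by 70 mm high, 0.13 to 0.25 kg, standing upright on the counter; may be absent. A flat steel hook 26 mm wide rises from its -x wall and curls over the middle, like an upside-down J open to the pot's +x. On top of the hook a wooden grip block 12 (x) by 26 (y) mm, centred, from 127 to 157 mm above the foot. Origin: centre of the foot; z up
- pot1_hook (a point): inside the hook's top, 122 mm above the foot, x = y = 0 in the pot's frame, same axes: the bar's top lies here when hung. Channel 28 mm wide (x -14 to +14). The lip on the +x side ends 104 mm above the foot, flaring out to x = +24; the bar comes in from +x between lip and pot rim (70 mm), an opening 34 mm high, then the pot is let down on it
- pot2: same kind of pot as pot1; may be absent
- pot2_hook (a point): hook point of that pot, as for pot1
- pot3: same kind of pot as pot1; may be absent
- pot3_hook (a point): hook point of that pot, as for pot1
- pot4: same kind of pot as pot1; may be absent
- pot4_hook (a point): hook point of that pot, as for pot1
- salt: clear glass shaker with steel cap, 42 mm across, 80 mm high, bystander; origin: centre of its foot
- pepper: amber glass shaker, same size, bystander
- mug: white mug, 82 mm across, 92 mm high, handle on its +y, bystander; origin: centre of its foot
- sugar_jar: glass jar with steel lid, 76 mm across, 120 mm high, bystander; origin: centre of its foot
- napkin_box: black napkin box, 100 by 100 by 76 mm, bystander; origin: centre of its foot
- plate: white plate, 150 mm across, 18 mm high, bystander; origin: centre of its foot
Things that resemble listed ones, but are neither listed nor needed, are in the scene too. Leave any orange, purple or yellow look-alike of the pot2 alone.

How it is judged:
By the outcome, as a careful person would: the job done as asked, in the order asked, and still so for the second after the job is handed in, with the robot touching nothing.
Of pot1, pot2, pot3, pot4 only 2 to 4 are there at a start; the rules pass over those that are not, and their reading is None.
At some moment in a run one of pot1, pot2, pot3, pot4 may be knocked a few centimetres aside while the robot is not near it.
It also fails if it takes over 210 s, if anything falls off the work surface, if the arm or the gripper's body presses on something with over 40 N, if the wrist force passes 120 N, or if a joint passes its speed limit or range.

## Working session

There is one attempt and no reset: what is moved stays moved. The work goes in short steps, Python scripts to look and compute and a tool call to move; the robot and the scene stay as the last step left them, time stands still between calls to the robot, and variables do not carry over. Pictures are saved under pics/ and viewed, at most 18 in all, crops included, and the job is handed in when it is done.

Besides the shell and the picture viewer there is one more tool, called after "Call:" by a JSON object that holds its "method" and its "body". play_rows: Moves the arm, as the interface text tells. Its arguments: {"type":"object","properties":{"steps":{"type":"array"}},"required":["steps"]}

```bash
mkdir -p pics; python3 - <<'E'
from station import *
import numpy as np,cv2
s=sense();print(s)
for n in("top","side"):
    c=capture(n);cv2.imwrite(f"pics/{n}0.png",c["frame"]);np.savez(f"{n}0.npz",**c)
    print(n,c["fx"],c["cx"],c["cy"],c["xyz"],c["rotation"])
E
```

```text
{'time_s': 0.0, 'joints': array([-5.10729922e+01,  2.20906331e+01,  3.78542592e-01, -3.04922557e-02,
       -6.84126097e+01, -1.48150505e+01]), 'joint_velocities': array([-0.00124846,  0.08974979,  0.10480866,  0.04571037, -0.01133505,
       -0.06157303]), 'effort': array([ 6.38896327e-04, -3.90665567e+01,  1.87409574e+01,  4.22004372e+00,
        1.09615509e-02, -1.94117401e-04]), 'tcp_pos': array([ 0.25508844, -0.56992448,  0.2354486 ]), 'ee_rot': array([[-9.12829095e-01, -4.08340640e-01, -9.82508004e-04],
       [-4.08341814e-01,  9.12826898e-01,  2.00404344e-03],
       [ 7.85273525e-05,  2.23054826e-03, -9.99997509e-01]]), 'wrist_force': array([-0.31257555,  0.44159684, -0.40126989]), 'moment': array([-0.00146793, -0.05114033,  0.07192663]), 'gripper_force': 0.0, 'gripper_width': 0.9995853555691372}
top 457.70940393428896 314.7438509312873 239.78994512781676 [0.42075163 0.00165831 1.40697299] [[-8.51461566e-03 -9.92812030e-01  1.19380796e-01]
 [-9.99963287e-01  8.56856784e-03 -6.13653167e-05]
 [-9.61998223e-04 -1.19376936e-01 -9.92848539e-01]]
side 623.125209493327 318.32211848721533 248.68726719929418 [0.37291328 1.26297388 1.13809098] [[-0.98618446 -0.11665914  0.11760465]
 [-0.16457563  0.60924979 -0.77571229]
 [ 0.01884332 -0.78435026 -0.62003193]]
```

View pics/top0.png

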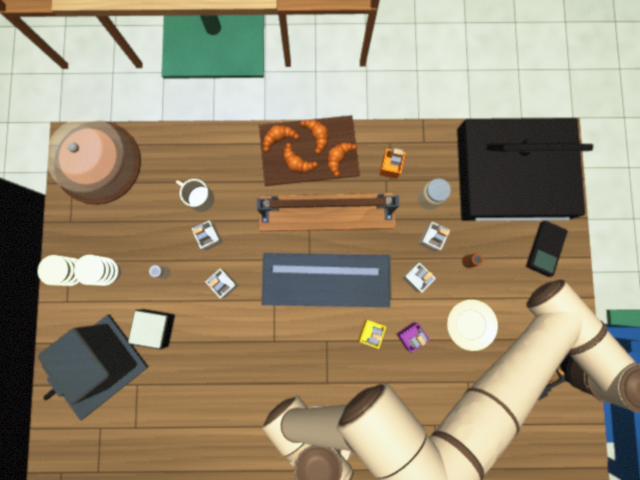

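View pics/side0.png

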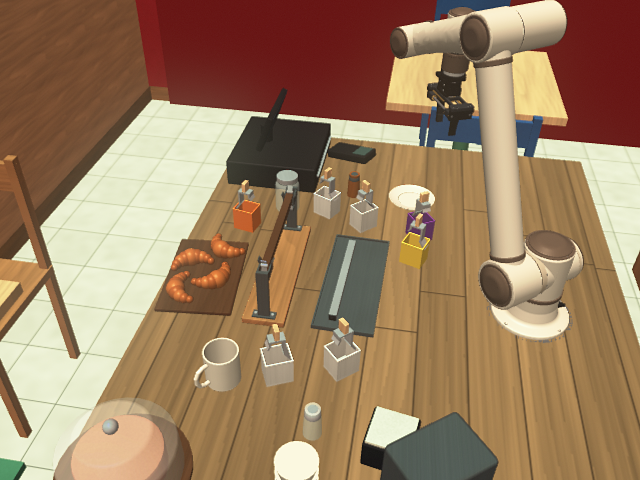

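The four candidates for pots are grey-white, at top (206,234), (220,283), (435,236) and (421,277). The orange (393,162), purple (413,337) and yellow (373,333) ones are look-alikes to leave alone. The old brown bar is in the stand at (258–398, 203). The new bar is in the tray at (325,270).

```bash
cat > h.py <<'E'
import numpy as np,cv2
def world(c):
    z=c["range_z"];v,u=np.indices(z.shape)
    p=np.stack([(u-c["cx"])/c["fx"]*z,(v-c["cy"])/c["fy"]*z,z],-1)
    w=p@np.asarray(c["rotation"]).T+c["xyz"]; w[z==0]=np.nan
    return w
def rect(pts,scale=1e4):
    (cx,cy),(w,h),a=cv2.minAreaRect((pts*scale).astype(np.float32)); 
    b=cv2.boxPoints(((cx,cy),(w,h),a))/scale
    e=max((b[1]-b[0],b[2]-b[1]),key=np.linalg.norm)
    return np.round([cx/scale,cy/scale],4),np.round(sorted((w/scale,h/scale)),4),round(float(np.degrees(np.arctan2(e[1],e[0]))),2)
E
python3 - <<'E'
from h import *
c=dict(np.load("top0.npz"));w=world(c);x,y,z=w[...,0],w[...,1],w[...,2]
hsv=cv2.cvtColor(c["frame"],cv2.COLOR_BGR2HSV)
def pix(u0,v0,u1,v1):
    m=np.zeros(z.shape,bool);m[v0:v1,u0:u1]=1;return m
# floor check
print("table z",np.nanmedian(z[300:330,240:340]))
st=pix(240,180,410,240)
print("board",rect(w[st&(z>.012)&(z<.024)][:,:2]))
print("oldbar",rect(w[st&(z>.154)&(z<.170)][:,:2]),np.nanmedian(z[st&(z>.154)&(z<.17)]))
print("clips",[rect(w[st&(z>.172)&(s*(y-.07)>0)][:,:2]) for s in(1,-1) if (st&(z>.172)&(s*(y-.07)>0)).sum()>3])
tr=pix(255,245,400,312)
print("tray z",np.nanmedian(z[tr]),"tray",rect(w[tr&(z>.003)&(z<.04)][:,:2]))
b=tr&(z>.019)&(z<.035);print("bar",b.sum(),rect(w[b][:,:2]),np.nanmedian(z[b]))
for u,v in((206,234),(220,283),(435,236),(421,277)):
    p=pix(u-25,v-25,u+25,v+25)
    g=p&(z>.140)&(z<.17);r=p&(z>.055)&(z<.08)
    wh=p&(z>.05)
    print((u,v),"grip",g.sum(),rect(w[g][:,:2]) if g.sum()>3 else 0,"rim",rect(w[r][:,:2]))
t=cv2.resize(c["frame"][215:305,185:245],None,fx=6,fy=6,interpolation=2);t2=cv2.resize(c["frame"][215:305,400:460],None,fx=6,fy=6,interpolation=2)
cv2.imwrite("pics/crop1.png",np.hstack([t,t2]))
E
```

```text
table z 0.0002224968913859815
board (array([ 0.6976, -0.034 ]), array([0.1583, 0.4203]), 89.83)
oldbar (array([ 0.6763, -0.0347]), array([0.0401, 0.3917]), -88.97) 0.16068396458487566
clips [(array([0.6748, 0.1328]), array([0.0076, 0.0136]), -1.11), (array([ 0.6789, -0.2024]), array([0.0073, 0.015 ]), 6.28)]
tray z 0.0042705683373781556 tray (array([ 0.4724, -0.0348]), array([0.2013, 0.4422]), 89.51)
bar 715 (array([ 0.4557, -0.0462]), array([0.1394, 0.3537]), -85.35) 0.025199263293055107
(206, 234) grip 52 (array([0.6022, 0.3265]), array([0.0123, 0.0261]), -63.22) rim (array([0.6019, 0.3268]), array([0.059, 0.066]), 27.51)
(220, 283) grip 54 (array([0.4585, 0.279 ]), array([0.0122, 0.0248]), -46.38) rim (array([0.4579, 0.2793]), array([0.058 , 0.0674]), 41.04)
(435, 236) grip 55 (array([ 0.5916, -0.354 ]), array([0.0128, 0.0256]), 63.42) rim (array([ 0.5912, -0.3546]), array([0.0596, 0.067 ]), -25.96)
(421, 277) grip 51 (array([ 0.4707, -0.3035]), array([0.011 , 0.0264]), -46.79) rim (array([ 0.4705, -0.3046]), array([0.0583, 0.0662]), 44.07)
```

View pics/crop1.png

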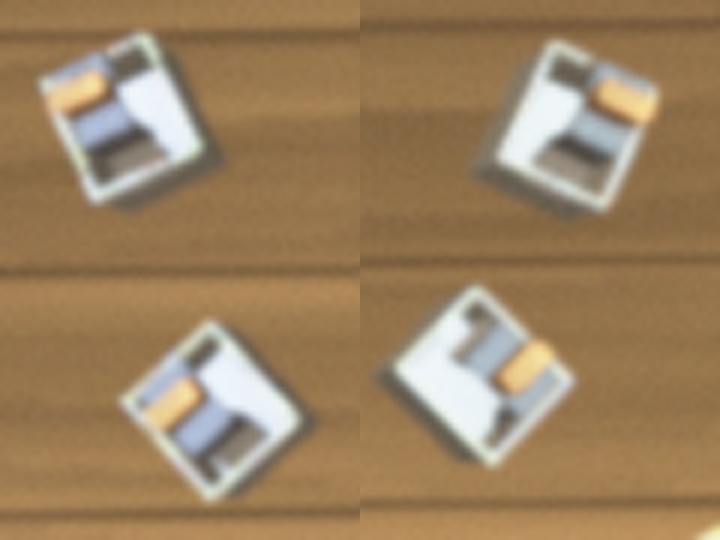

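All four are white pots with the wooden grip. Next I'll work out which way each hook opens from the depth profile, and measure the stand and bars more closely.

```bash
cat > m.py <<'E'
from h import *
import sys
from station import capture
def pots(c,pr=True):
    w=world(c);out=[];P=w.reshape(-1,3)
    hsv=cv2.cvtColor(c["frame"],cv2.COLOR_BGR2HSV)
    m=((w[...,2]>.132)&(w[...,2]<.17)&(hsv[...,1]>60)&(w[...,0]<.655)&(w[...,0]>.35)).astype(np.uint8)
    n,l,s,cen=cv2.connectedComponentsWithStats(m)
    for i in range(1,n):
        if not 25<s[i,4]<90: continue
        g=w[l==i];gc=g[g[:,2]>.15][:,:2];
        if len(gc)<10: continue
        cc,sz,a=rect(gc)
        d=P[np.hypot(P[:,0]-cc[0],P[:,1]-cc[1])<.055]
        r=d[(d[:,2]>.055)&(d[:,2]<.08)]
        rc,rs,ra=rect(r[:,:2])
        t=np.radians(ra);e=np.array([np.cos(t),np.sin(t)]);f=np.array([-e[1],e[0]])
        q=d[:,:2]-rc;lx,ly=q@e,q@f;k=np.abs(ly)<.011
        prof=[(b,np.round(np.sort(d[k&(np.abs(lx*1e3-b)<2.5),2])[-3:].mean(),3)) for b in(-30,-25,-20,-15,15,20,25,30) if (k&(np.abs(lx*1e3-b)<2.5)).sum()>2]
        print("px",cen[i].round(),"grip",cc,sz,a,"rim",rc,rs,ra,prof if pr else "")
E
python3 - <<'E'
from m import *
c=dict(np.load("top0.npz"));w=world(c);z=w[...,2];hsv=cv2.cvtColor(c["frame"],cv2.COLOR_BGR2HSV)
pots(c)
s=np.zeros(z.shape,bool);s[195:215,275:380]=1
g=w[s&(z>.157)&(z<.166)];print("old bar mid",rect(g[:,:2]),len(g),np.polyfit(g[:,1],g[:,0],1))
s[:]=0;s[255:285,262:390]=1
g=w[s&(hsv[...,2]>130)&(z>.015)&(z<.035)];print("bar",len(g),rect(g[:,:2]),np.polyfit(g[:,1],g[:,0],1),g[:,1].min(),g[:,1].max())
for zz in(.138,): 
  g=w[200:220,250:410].reshape(-1,3)
for lo,hi in((.128,.16),(-.25,-.19)):pass
c=dict(np.load("side0.npz"));pots(c)
E
```

```text
px [198. 230.] grip [0.6009 0.3262] [0.0098 0.0255] -65.02 rim [0.6019 0.3268] [0.059 0.066] 27.51 [(-30, np.float64(0.073)), (-25, np.float64(0.079)), (-20, np.float64(0.127)), (-15, np.float64(0.128)), (15, np.float64(0.128)), (20, np.float64(0.127)), (25, np.float64(0.007)), (30, np.float64(0.061))]
px [443. 232.] grip [ 0.5916 -0.3545] [0.013  0.0245] 58.75 rim [ 0.5912 -0.3546] [0.0596 0.067 ] -25.96 [(-30, np.float64(0.073)), (-25, np.float64(0.078)), (-20, np.float64(0.125)), (-15, np.float64(0.129)), (15, np.float64(0.129)), (20, np.float64(0.128)), (25, np.float64(0.009)), (30, np.float64(0.069))]
px [427. 275.] grip [ 0.4707 -0.304 ] [0.0101 0.0256] -47.15 rim [ 0.4705 -0.3046] [0.0583 0.0662] 44.07 [(-30, np.float64(0.074)), (-25, np.float64(0.048)), (-20, np.float64(0.129)), (-15, np.float64(0.13)), (15, np.float64(0.13)), (20, np.float64(0.129)), (25, np.float64(0.108)), (30, np.float64(0.071))]
px [214. 282.] grip [0.458  0.2781] [0.0096 0.0245] -49.13 rim [0.4579 0.2793] [0.058  0.0674] 41.04 [(-30, np.float64(0.076)), (-25, np.float64(0.074)), (-20, np.float64(0.132))
[... 256 characters left out ...]
-0.0289]), array([0.0204, 0.3201]), 87.8) [0.03753786 0.49703992] -0.18889867859859039 0.13136309110490396
px [328. 173.] grip [ 0.5951 -0.3525] [0.0172 0.0382] 68.8 rim [ 0.5941 -0.3531] [0.0691 0.0724] -27.3 [(-30, np.float64(0.073)), (-25, np.float64(0.079)), (-20, np.float64(0.129)), (-15, np.float64(0.129)), (15, np.float64(0.127)), (20, np.float64(0.127)), (25, np.float64(0.082)), (30, np.float64(0.073))]
px [365. 185.] grip [ 0.4753 -0.3025] [0.0131 0.0285] -50.82 rim [ 0.4757 -0.3052] [0.0738 0.0747] -45.45 [(-30, np.float64(0.072)), (-25, np.float64(0.088)), (-20, np.float64(0.144)), (-15, np.float64(0.157)), (20, np.float64(0.071)), (25, np.float64(0.069)), (30, np.float64(0.067))]
```

```bash
python3 - <<'E'
from h import *
f=dict(np.load("side0.npz"))["frame"]
a=cv2.resize(f[318:388,250:370],(600,350),interpolation=2);b=cv2.resize(f[165:235,300:420],(600,350),interpolation=2)
cv2.imwrite("pics/crop2.png",cv2.resize(np.vstack([a,b]),(514,600)))
E
```

```text
(no output)
```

View pics/crop2.png

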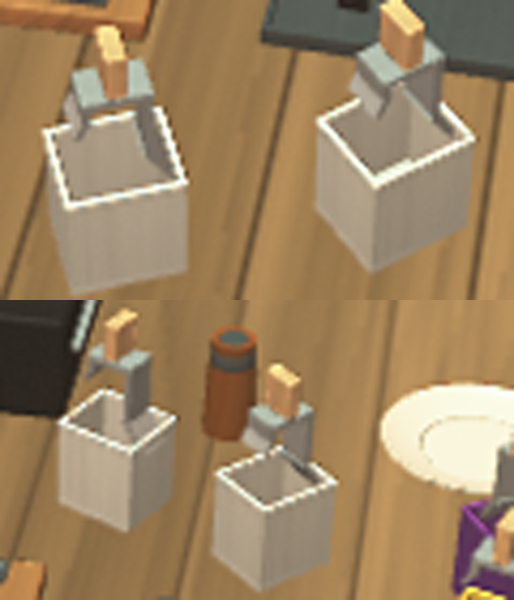

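All four hooks have the lip on the left (+x side) and the stem on the right. So each pot opens towards world +x, with yaw of about 27.5°, 41°, -26° and 44°. I'll bring the tool over the stand.

Call:
{"method": "play_rows", "body": {"steps": [{"az":-8.33,"dz":-15},{"az":-8.33,"dz":-15},{"az":-8.33,"dz":-15},{"az":-8.33,"dz":-15},{"az":-8.33,"dz":-15},{"az":-8.33,"dz":-15},{"az":-8.33,"dz":-15},{"az":-8.33,"dz":-15},{"dx":-38,"dy":-30},{"dx":-38,"dy":-30},{"dx":-38,"dy":-30},{"dx":-38,"dy":-30},{"dx":-38,"dy":-30},{"dx":-38,"dy":-30},{"dx":-38,"dy":-30},{"dx":-38,"dy":-30},{"dx":-38,"dy":-30},{"dx":-38,"dy":-30},{"dx":-38,"dy":-30},{"dx":-38,"dy":-30}]}}

```text
invalid input at $.steps[0]: expected keys ax, ay, az, dx, dy, dz, claw
```

Call:
{"method": "play_rows", "body": {"steps": [{"dx":-40,"dy":-30},{"dx":-40,"dy":-30},{"claw":60},{"claw":60}]}}

```text
invalid input at $.steps[0]: expected keys ax, ay, az, dx, dy, dz, claw
```

```bash
cat > go.py <<'E'
import sys,numpy as np
from station import *
def go(x,y,z,th=-89.3,s=None):
    s=s or sense();R=s["ee_rot"];d=R.T@(np.array([x,y,z])-s["tcp_pos"])*1e3
    t=np.radians(th);T=np.array([[np.cos(t),np.sin(t),0],[np.sin(t),-np.cos(t),0],[0,0,-1]])
    import cv2
    rv=np.degrees(cv2.Rodrigues(R.T@T)[0].ravel())
    print("t",s["time_s"],"tcp",s["tcp_pos"].round(4),"d",d.round(1),"rot",rv.round(2),"F",s["wrist_force"].round(1),"w",round(s["gripper_width"]*87,1),"gf",round(s["gripper_force"],1))
if __name__=="__main__":go(*map(float,sys.argv[1:]))
E
python3 - <<'E'
from go import *;from h import *
go(.676,-.034,.35)
c=capture("wrist");np.savez("w0.npz",**c);cv2.imwrite("pics/w0.png",c["frame"]);print(c["xyz"],c["rotation"],c["fx"])
c=capture("top");np.savez("top1.npz",**c)
E
```

```text
t 0.1 tcp [ 0.2551 -0.57    0.2356] d [-603.1  317.6 -113.9] rot [ 1.00e-01  6.00e-02 -6.66e+01] F [ 0.2 -0.2  0.5] w 87.0 gf 0.0
[ 0.19215939 -0.59718284  0.38287939] [[-0.40861317  0.88369761  0.22828449]
 [ 0.91270527  0.39505103  0.10442116]
 [ 0.00209271  0.25102431 -0.96797852]] 387.05530904114363
```

View pics/w0.png

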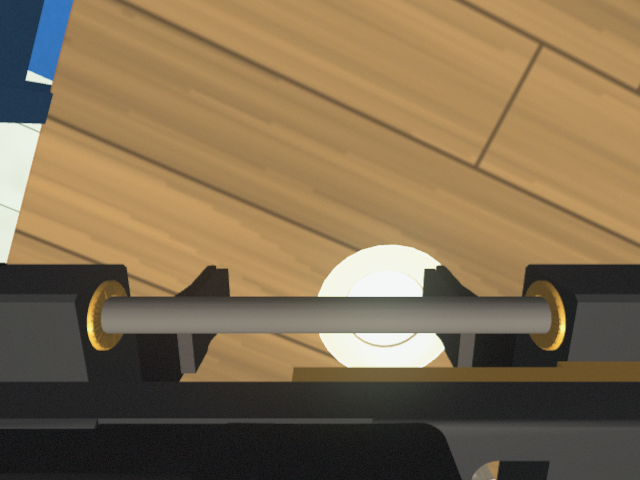

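The rows need all seven keys. This wrist view shows only the fingers at (90–560, 315) and the plate. Retrying with full rows.

Call:
{"method": "play_rows", "body": {"steps": [{"ax":0,"ay":0,"az":-8.33,"dx":0,"dy":0,"dz":-15,"claw":87},{"ax":0,"ay":0,"az":-8.33,"dx":0,"dy":0,"dz":-15,"claw":87},{"ax":0,"ay":0,"az":-8.33,"dx":0,"dy":0,"dz":-15,"claw":87},{"ax":0,"ay":0,"az":-8.33,"dx":0,"dy":0,"dz":-15,"claw":87},{"ax":0,"ay":0,"az":-8.33,"dx":0,"dy":0,"dz":-15,"claw":87},{"ax":0,"ay":0,"az":-8.33,"dx":0,"dy":0,"dz":-15,"claw":87},{"ax":0,"ay":0,"az":-8.33,"dx":0,"dy":0,"dz":-15,"claw":87},{"ax":0,"ay":0,"az":-8.33,"dx":0,"dy":0,"dz":-15,"claw":87},{"ax":0,"ay":0,"az":0,"dx":-38,"dy":-30,"dz":0,"claw":60},{"ax":0,"ay":0,"az":0,"dx":-38,"dy":-30,"dz":0,"claw":60},{"ax":0,"ay":0,"az":0,"dx":-38,"dy":-30,"dz":0,"claw":60},{"ax":0,"ay":0,"az":0,"dx":-38,"dy":-30,"dz":0,"claw":60},{"ax":0,"ay":0,"az":0,"dx":-38,"dy":-30,"dz":0,"claw":60},{"ax":0,"ay":0,"az":0,"dx":-38,"dy":-30,"dz":0,"claw":60},{"ax":0,"ay":0,"az":0,"dx":-38,"dy":-30,"dz":0,"claw":60},{"ax":0,"ay":0,"az":0,"dx":-38,"dy":-30,"dz":0,"claw":60},{"ax":0,"ay":0,"az":0,"dx":-38,"dy":-30,"dz":0,"claw":60},{"ax":0,"ay":0,"az":0,"dx":-38,"dy":-30,"dz":0,"claw":60},{"ax":0,"ay":0,"az":0,"dx":-38,"dy":-30,"dz":0,"claw":60},{"ax":0,"ay":0,"az":0,"dx":-38,"dy":-30,"dz":0,"claw":60}]}}

```text
time_s: 2.2
tcp_pos: [0.6101, -0.1079, 0.3566]
ee_rot: [[0.013, -1.0, -0.0], [-1.0, -0.013, 0.0], [-0.0, 0.0, -1.0]]
wrist_force: [1.1, -0.2, 0.3]
gripper_width: 0.69
gripper_force: 0.0
```

```bash
python3 go.py .676 -.034 .35
```

```text
t 2.2 tcp [ 0.6101 -0.1079  0.3566] d [-73.1 -66.9   6.5] rot [0.01 0.   0.06] F [ 1.1 -0.2  0.3] w 60.0 gf 0.0
```

Call:
{"method": "play_rows", "body": {"steps": [{"ax":0,"ay":0,"az":0,"dx":-37,"dy":-33,"dz":0,"claw":50},{"ax":0,"ay":0,"az":0,"dx":-37,"dy":-33,"dz":30,"claw":50},{"ax":0,"ay":0,"az":0,"dx":0,"dy":0,"dz":50,"claw":50},{"ax":0,"ay":0,"az":0,"dx":0,"dy":0,"dz":50,"claw":50},{"ax":0,"ay":0,"az":0,"dx":0,"dy":0,"dz":30,"claw":50},{"ax":0,"ay":0,"az":0,"dx":0,"dy":0,"dz":0,"claw":50},{"ax":0,"ay":0,"az":0,"dx":0,"dy":0,"dz":0,"claw":50}]}}

```text
time_s: 2.9
tcp_pos: [0.6705, -0.0403, 0.2014]
ee_rot: [[0.014, -1.0, 0.001], [-1.0, -0.014, -0.001], [0.001, -0.001, -1.0]]
wrist_force: [1.4, 0.0, 1.2]
gripper_width: 0.574
gripper_force: 0.0
```

```bash
python3 - <<'E'
from go import *;from h import *
go(.676,-.0345,.159)
c=capture("wrist");cv2.imwrite("pics/w1.png",c["frame"]);np.savez("w1.npz",**c)
E
```

```text
t 2.9 tcp [ 0.6705 -0.0403  0.2014] d [-5.7 -5.5 42.4] rot [-0.03 -0.06  0.08] F [1.4 0.  1.2] w 49.9 gf 0.0
```

View pics/w1.png

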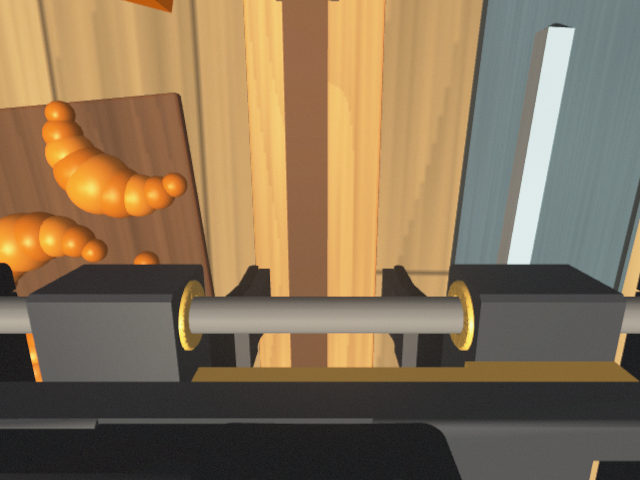

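The bar runs between the fingers at about u=307 with the finger middle at 325, so the 5 mm shift holds. I'll fit the yaw on the bar's edges in this view.

```bash
python3 - <<'E'
from h import *
c=dict(np.load("w1.npz"));w=world(c);z=w[...,2]
m=np.zeros(z.shape,bool);m[5:255,262:350]=1
m&=(z>.155)&(z<.168)
E=[]
for v in range(10,250,6):
    u=np.where(m[v])[0]
    if len(u)>5:
        p=np.nanmean(w[v,u],0);E.append((p[0],p[1],p[2],np.ptp(w[v,u,0])))
E=np.array(E);k=np.polyfit(E[:,1],E[:,0],1);print(len(E),k,np.degrees(np.arctan(k[0])),np.polyval(k,-.0345),E[:,2].mean(),E[:,3].mean(),E[[0,-1],1])
g=w[m];print(np.polyfit(g[:,1],g[:,2],1))
c=dict(np.load("top1.npz"));w=world(c);z=w[...,2]
b=np.zeros(z.shape,bool);b[180:240,245:412]=1;
for lo,hi in((.175,.19),(.13,.19)):
  for s in (1,-1):
    g=w[b&(z>lo)&(z<hi)&(s*(w[...,1]+.034)>.13)];print(lo,s,len(g),g.min(0),g.max(0),g.mean(0))
E
```

```text
40 [-0.01057491  0.67898134] -0.6058750911015137 0.6793461711962103 0.1610823524853851 0.019514968252607033 [-0.15882186 -0.05254943]
[0.00027812 0.16111048]
0.175 1 10 [0.66679276 0.13118118 0.17537037] [0.68143282 0.13649117 0.18457235] [0.67445944 0.13505219 0.1795268 ]
0.175 -1 10 [ 0.67351676 -0.2050976   0.17550039] [ 0.68411572 -0.19993978  0.18070798] [ 0.67841858 -0.20334426  0.17835355]
0.13 1 282 [0.65518735 0.09675309 0.13143247] [0.69256167 0.160929   0.18457235] [0.67327777 0.12809899 0.15860156]
0.13 -1 292 [ 0.65859709 -0.23067179  0.13035427] [ 0.69881908 -0.16402433  0.18070798] [ 0.67798521 -0.1970343   0.15978113]
```

Call:
{"method": "play_rows", "body": {"steps": [{"ax":0,"ay":0,"az":0,"dx":-5.8,"dy":-7,"dz":0,"claw":50},{"ax":0,"ay":0,"az":0,"dx":0,"dy":0,"dz":22,"claw":50},{"ax":0,"ay":0,"az":0,"dx":0,"dy":0,"dz":20,"claw":40},{"ax":0,"ay":0,"az":0,"dx":0,"dy":0,"dz":0,"claw":30},{"ax":0,"ay":0,"az":0,"dx":0,"dy":0,"dz":0,"claw":24},{"ax":0,"ay":0,"az":0,"dx":0,"dy":0,"dz":0,"claw":22},{"ax":0,"ay":0,"az":0,"dx":0,"dy":0,"dz":0,"claw":20},{"ax":0,"ay":0,"az":0,"dx":0,"dy":0,"dz":0,"claw":18},{"ax":0,"ay":0,"az":0,"dx":0,"dy":0,"dz":0,"claw":14},{"ax":0,"ay":0,"az":0,"dx":0,"dy":0,"dz":0,"claw":14}]}}

```text
time_s: 3.95
tcp_pos: [0.6786, -0.0341, 0.1607]
ee_rot: [[0.014, -1.0, 0.005], [-1.0, -0.014, -0.0], [0.0, -0.005, -1.0]]
wrist_force: [3.3, 0.3, 6.0]
gripper_width: 0.232
gripper_force: 30.0
```

```bash
python3 -c "
from go import *
go(.6775,-.0345,.159);print(sense()['moment'])"
```

```text
t 3.95 tcp [ 0.6786 -0.0341  0.1607] d [0.4 1.1 1.7] rot [-0.31 -0.    0.08] F [3.3 0.3 6. ] w 20.2 gf 30.0
[ 0.19587691 -0.8267429  -0.04204137]
```

Call:
{"method": "play_rows", "body": {"steps": [{"ax":0,"ay":0,"az":0,"dx":0,"dy":0,"dz":-4,"claw":10},{"ax":0,"ay":0,"az":0,"dx":0,"dy":0,"dz":-4,"claw":10},{"ax":0,"ay":0,"az":0,"dx":0,"dy":0,"dz":-4,"claw":10},{"ax":0,"ay":0,"az":0,"dx":0,"dy":0,"dz":-4,"claw":10},{"ax":0,"ay":0,"az":0,"dx":0,"dy":0,"dz":-4,"claw":10},{"ax":0,"ay":0,"az":0,"dx":0,"dy":0,"dz":-4,"claw":10},{"ax":0,"ay":0,"az":0,"dx":0,"dy":0,"dz":-20,"claw":10},{"ax":0,"ay":0,"az":0,"dx":0,"dy":0,"dz":-40,"claw":10},{"ax":0,"ay":0,"az":0,"dx":0,"dy":0,"dz":-10,"claw":10},{"ax":0,"ay":0,"az":0,"dx":0,"dy":0,"dz":0,"claw":10}]}}

```text
time_s: 4.95
tcp_pos: [0.6765, -0.034, 0.2536]
ee_rot: [[0.013, -1.0, 0.001], [-1.0, -0.013, 0.001], [-0.001, -0.001, -1.0]]
wrist_force: [-0.1, -0.5, -2.8]
gripper_width: 0.232
gripper_force: 30.0
```

```bash
python3 - <<'E'
from go import *;from h import *
go(.436,-.034,.15)
c=capture("wrist");cv2.imwrite("pics/w2.png",c["frame"]);np.savez("w2.npz",**c)
c=dict(np.load("top1.npz"));w=world(c)
hsv=cv2.cvtColor(c["frame"],cv2.COLOR_BGR2HSV)
m=np.zeros(hsv.shape[:2],np.uint8);m[240:315,250:405]=1
m&=((hsv[...,0]>90)&(hsv[...,0]<130)).astype(np.uint8)
m=cv2.morphologyEx(m,3,np.ones((9,9)));m=cv2.morphologyEx(m,2,np.ones((5,5)))
print("tray",rect(w[m>0][:,:2]))
E
```

```text
t 4.95 tcp [ 0.6765 -0.034   0.2536] d [ -3.  240.5 103.4] rot [-0.04  0.05  0.03] F [-0.1 -0.5 -2.8] w 20.1 gf 30.0
tray (array([ 0.462 , -0.0313]), array([0.1383, 0.3785]), 84.99)
```

View pics/w2.png

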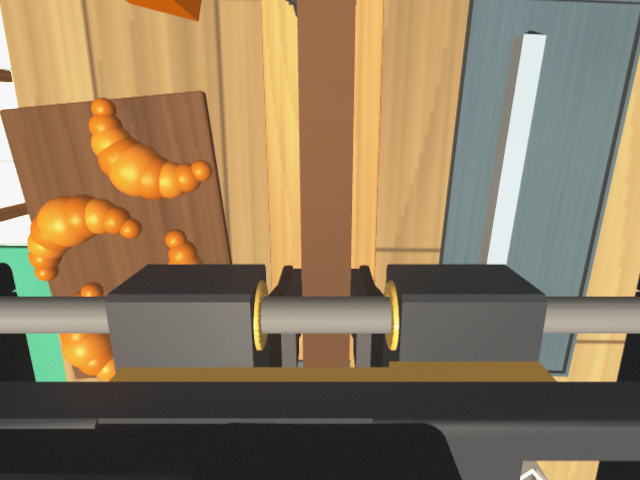

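The old bar is held level and square (u 303–352). I'll cast rays for the tray corners, roughly (263,254), (390,255), (391,306), (262,305) in the top view.

```bash
python3 - <<'E'
from h import *
c=dict(np.load("top0.npz"));g=cv2.cvtColor(c["frame"],6);hsv=cv2.cvtColor(c["frame"],cv2.COLOR_BGR2HSV)
S=hsv[...,0].astype(int)
def ray(u,v,h):
    d=c["rotation"]@np.array([(u-c["cx"])/c["fx"],(v-c["cy"])/c["fy"],1]);return c["xyz"]+d*(h-c["xyz"][2])/d[2]
wood=(hsv[...,0]<30)&(hsv[...,1]>60)
T=[];
for u in(280,300,350,370):
    v=np.where(~wood[240:320,u])[0]+240;T.append((u,v.min(),v.max()));print(u,v.min(),v.max(),ray(u,v.min()-.5,.012)[:2].round(4),ray(u,v.max()+.5,.012)[:2].round(4))
for v in(262,280,297):
    u=np.where(~wood[v,250:402])[0]+250;print(v,u.min(),u.max(),ray(u.min()-.5,v,.012)[:2].round(4),ray(u.max()+.5,v,.012)[:2].round(4))
E
```

```text
280 253 305 [0.5502 0.1082] [0.3897 0.1081]
300 253 305 [0.5497 0.047 ] [0.3892 0.0478]
350 254 306 [ 0.5453 -0.1059] [ 0.3849 -0.1031]
370 255 306 [ 0.5417 -0.167 ] [ 0.3844 -0.1634]
262 263 389 [0.5216 0.1616] [ 0.5183 -0.2259]
280 262 389 [0.4668 0.1644] [ 0.4635 -0.2244]
297 262 390 [0.4156 0.1641] [ 0.4123 -0.226 ]
```

Call:
{"method": "play_rows", "body": {"steps": [{"ax":0,"ay":0,"az":0,"dx":-1,"dy":48,"dz":0,"claw":10},{"ax":0,"ay":0,"az":0,"dx":-1,"dy":48,"dz":0,"claw":10},{"ax":0,"ay":0,"az":0,"dx":-1,"dy":48,"dz":0,"claw":10},{"ax":0,"ay":0,"az":0,"dx":0,"dy":48,"dz":0,"claw":10},{"ax":0,"ay":0,"az":0,"dx":0,"dy":47,"dz":0,"claw":10},{"ax":0,"ay":0,"az":2.2,"dx":0,"dy":0,"dz":40,"claw":10},{"ax":0,"ay":0,"az":0,"dx":0,"dy":0,"dz":45,"claw":10},{"ax":0,"ay":0,"az":0,"dx":0,"dy":0,"dz":45,"claw":10},{"ax":0,"ay":0,"az":0,"dx":0,"dy":0,"dz":45,"claw":10},{"ax":0,"ay":0,"az":0,"dx":0,"dy":0,"dz":0,"claw":10},{"ax":0,"ay":0,"az":0,"dx":0,"dy":0,"dz":0,"claw":10}]}}

```text
time_s: 6.1
tcp_pos: [0.4367, -0.0347, 0.077]
ee_rot: [[-0.025, -1.0, -0.004], [-1.0, 0.025, -0.002], [0.002, 0.004, -1.0]]
wrist_force: [1.2, 0.7, -1.2]
gripper_width: 0.225
gripper_force: 30.0
```

```bash
python3 go.py .4373 -.031 .0247 -91.5
```

```text
t 6.1 tcp [ 0.4367 -0.0347  0.077 ] d [-3.8 -0.7 52.3] rot [ 0.23 -0.09  0.07] F [ 1.2  0.7 -1.2] w 19.6 gf 30.0
```

Call:
{"method": "play_rows", "body": {"steps": [{"ax":0,"ay":0,"az":0,"dx":-3.5,"dy":0,"dz":25,"claw":10},{"ax":0,"ay":0,"az":0,"dx":0,"dy":0,"dz":15,"claw":10},{"ax":0,"ay":0,"az":0,"dx":0,"dy":0,"dz":5,"claw":10},{"ax":0,"ay":0,"az":0,"dx":0,"dy":0,"dz":3,"claw":10},{"ax":0,"ay":0,"az":0,"dx":0,"dy":0,"dz":2,"claw":10},{"ax":0,"ay":0,"az":0,"dx":0,"dy":0,"dz":0,"claw":10},{"ax":0,"ay":0,"az":0,"dx":0,"dy":0,"dz":0,"claw":10}]}}

```text
time_s: 6.8
tcp_pos: [0.4384, -0.0307, 0.0284]
ee_rot: [[-0.025, -1.0, 0.001], [-1.0, 0.025, 0.0], [-0.0, -0.001, -1.0]]
wrist_force: [-0.8, -0.9, -2.3]
gripper_width: 0.229
gripper_force: 30.0
```

```bash
python3 go.py .4373 -.031 .0247 -91.5
```

```text
t 6.8 tcp [ 0.4384 -0.0307  0.0284] d [0.4 1.1 3.7] rot [-0.08  0.02  0.05] F [-0.8 -0.9 -2.3] w 19.9 gf 30.0
```

Call:
{"method": "play_rows", "body": {"steps": [{"ax":0,"ay":0,"az":0,"dx":0,"dy":0,"dz":1.5,"claw":10},{"ax":0,"ay":0,"az":0,"dx":0,"dy":0,"dz":1.5,"claw":10},{"ax":0,"ay":0,"az":0,"dx":0,"dy":0,"dz":0.5,"claw":10},{"ax":0,"ay":0,"az":0,"dx":0,"dy":0,"dz":0,"claw":10},{"ax":0,"ay":0,"az":0,"dx":0,"dy":0,"dz":0,"claw":25},{"ax":0,"ay":0,"az":0,"dx":0,"dy":0,"dz":0,"claw":40},{"ax":0,"ay":0,"az":0,"dx":0,"dy":0,"dz":0,"claw":40},{"ax":0,"ay":0,"az":0,"dx":0,"dy":0,"dz":-25,"claw":40},{"ax":0,"ay":0,"az":0,"dx":0,"dy":0,"dz":-40,"claw":40},{"ax":0,"ay":0,"az":0,"dx":0,"dy":-29,"dz":-20,"claw":40},{"ax":0,"ay":0,"az":0,"dx":0,"dy":-29,"dz":0,"claw":40},{"ax":0,"ay":0,"az":0,"dx":0,"dy":0,"dz":0,"claw":40},{"ax":0,"ay":0,"az":0,"dx":0,"dy":0,"dz":0,"claw":40}]}}

```text
time_s: 8.1
tcp_pos: [0.4953, -0.0324, 0.1085]
ee_rot: [[-0.026, -1.0, -0.002], [-1.0, 0.026, 0.0], [0.0, 0.002, -1.0]]
wrist_force: [-1.0, -0.4, 0.1]
gripper_width: 0.461
gripper_force: 0.0
```

```bash
python3 - <<'E'
from go import *;from h import *
go(.496,-.0288,.023,-92.15)
c=capture("wrist");w=world(c);z=w[...,2];np.savez("w3.npz",**c)
hsv=cv2.cvtColor(c["frame"],cv2.COLOR_BGR2HSV)
m=(z>.019)&(z<.033);m[255:]=0;m[:, :180]=0;m[:,460:]=0
E=[]
for v in range(0,250,5):
    u=np.where(m[v]&(hsv[v,:,2]>150)&(hsv[v,:,1]<70))[0]
    if len(u)>5:
        p=np.nanmean(w[v,u],0);E.append((p[0],p[1],p[2],np.ptp(w[v,u,0]),u.mean()))
E=np.array(E);print(len(E));k=np.polyfit(E[:,1],E[:,0],1);print(k,np.degrees(np.arctan(k[0])),np.polyval(k,-.0288),E[:,2].mean(),E[:,3].mean(),E[[0,-1],1],E[[0,-1],4])
cv2.imwrite("pics/w3.png",c["frame"])
c=capture("side");np.savez("side2.npz",**c);cv2.imwrite("pics/side2.png",cv2.resize(c["frame"][200:360,200:440],(720,480)))
E
```

```text
t 8.1 tcp [ 0.4953 -0.0324  0.1085] d [-3.6 -0.7 85.5] rot [ 0.1  -0.    0.65] F [-1.  -0.4  0.1] w 40.1 gf 0.0
50
[0.03690256 0.49983269] 2.113401824714113 0.4987698956598801 0.025051922280431092 0.01946134429131108 [-0.16757613 -0.03154911] [320.5 319. ]
```

View pics/w3.png

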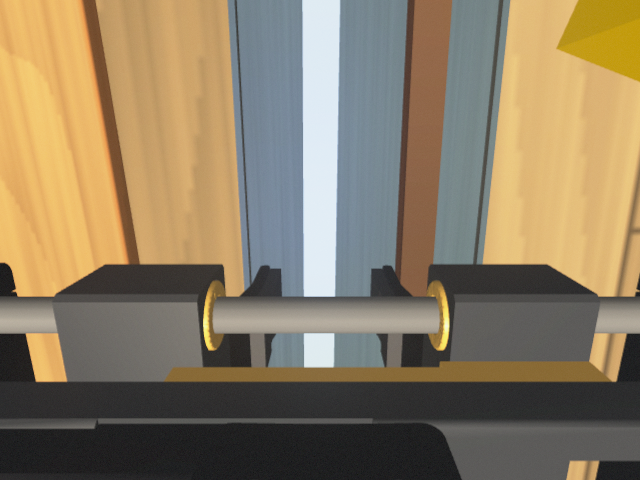

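The old bar lies in the tray's free half (u≈425), and the new bar is between the fingers (u 303–336). Grasping the new bar.

Call:
{"method": "play_rows", "body": {"steps": [{"ax":0,"ay":0,"az":0.65,"dx":-3.6,"dy":-1.2,"dz":30,"claw":40},{"ax":0,"ay":0,"az":0,"dx":0,"dy":0,"dz":30,"claw":40},{"ax":0,"ay":0,"az":0,"dx":0,"dy":0,"dz":17,"claw":40},{"ax":0,"ay":0,"az":0,"dx":0,"dy":0,"dz":5,"claw":40},{"ax":0,"ay":0,"az":0,"dx":0,"dy":0,"dz":2,"claw":40},{"ax":0,"ay":0,"az":0,"dx":0,"dy":0,"dz":0,"claw":40},{"ax":0,"ay":0,"az":0,"dx":0,"dy":0,"dz":0,"claw":40}]}}

```text
time_s: 8.9
tcp_pos: [0.4977, -0.0285, 0.0261]
ee_rot: [[-0.036, -0.999, 0.002], [-0.999, 0.036, 0.0], [-0.0, -0.002, -1.0]]
wrist_force: [0.4, -0.6, -0.5]
gripper_width: 0.463
gripper_force: 0.0
```

```bash
python3 go.py .4965 -.0288 .023 -92.15
```

```text
t 8.9 tcp [ 0.4977 -0.0285  0.0261] d [0.3 1.2 3.1] rot [-0.11  0.03  0.06] F [ 0.4 -0.6 -0.5] w 40.2 gf 0.0
```

Call:
{"method": "play_rows", "body": {"steps": [{"ax":0,"ay":0,"az":0,"dx":0,"dy":1,"dz":2.5,"claw":40},{"ax":0,"ay":0,"az":0,"dx":0,"dy":0,"dz":0,"claw":30},{"ax":0,"ay":0,"az":0,"dx":0,"dy":0,"dz":0,"claw":22},{"ax":0,"ay":0,"az":0,"dx":0,"dy":0,"dz":0,"claw":10},{"ax":0,"ay":0,"az":0,"dx":0,"dy":0,"dz":0,"claw":10},{"ax":0,"ay":0,"az":0,"dx":0,"dy":0,"dz":0,"claw":10},{"ax":0,"ay":0,"az":0,"dx":0,"dy":0,"dz":0,"claw":10}]}}

```text
time_s: 9.6
tcp_pos: [0.4969, -0.0285, 0.0229]
ee_rot: [[-0.036, -0.999, 0.002], [-0.999, 0.036, 0.0], [-0.0, -0.002, -1.0]]
wrist_force: [2.0, -1.1, 0.1]
gripper_width: 0.229
gripper_force: 30.0
```

```bash
python3 go.py .676 -.0345 .27 -89.4
```

```text
t 9.6 tcp [ 0.4969 -0.0285  0.0229] d [  -0.6 -179.5 -246.8] rot [-0.09  0.02 -2.68] F [ 2.  -1.1  0.1] w 19.9 gf 30.0
```

Call:
{"method": "play_rows", "body": {"steps": [{"ax":0,"ay":0,"az":0,"dx":0,"dy":0,"dz":-20,"claw":10},{"ax":0,"ay":0,"az":0,"dx":0,"dy":0,"dz":-45,"claw":10},{"ax":0,"ay":0,"az":0,"dx":0,"dy":0,"dz":-45,"claw":10},{"ax":0,"ay":0,"az":-2.7,"dx":0,"dy":0,"dz":-45,"claw":10},{"ax":0,"ay":0,"az":0,"dx":0,"dy":0,"dz":-45,"claw":10},{"ax":0,"ay":0,"az":0,"dx":0,"dy":0,"dz":-45,"claw":10},{"ax":0,"ay":0,"az":0,"dx":2,"dy":-45,"dz":0,"claw":10},{"ax":0,"ay":0,"az":0,"dx":2,"dy":-45,"dz":0,"claw":10},{"ax":0,"ay":0,"az":0,"dx":2,"dy":-45,"dz":0,"claw":10},{"ax":0,"ay":0,"az":0,"dx":2,"dy":-43,"dz":0,"claw":10},{"ax":0,"ay":0,"az":0,"dx":0,"dy":0,"dz":0,"claw":10},{"ax":0,"ay":0,"az":0,"dx":0,"dy":0,"dz":0,"claw":10},{"ax":0,"ay":0,"az":0,"dx":0,"dy":0,"dz":0,"claw":10}]}}

```text
time_s: 10.9
tcp_pos: [0.6728, -0.0348, 0.2667]
ee_rot: [[0.01, -1.0, -0.003], [-1.0, -0.01, 0.0], [-0.0, 0.003, -1.0]]
wrist_force: [-0.0, -0.0, -3.3]
gripper_width: 0.224
gripper_force: 30.0
```

```bash
python3 - <<'E'
from go import *;from h import *
go(.6768,-.0345,.205,-89.4)
c=capture("side");np.savez("side3.npz",**c)
w=world(c);z=w[...,2]
cv2.imwrite("pics/side3.png",cv2.resize(c["frame"][150:330,220:340],(400,600),interpolation=2))
E
```

```text
t 10.9 tcp [ 0.6728 -0.0348  0.2667] d [-0.2 -4.2 61.7] rot [ 0.17  0.   -0.01] F [-0.  -0.  -3.3] w 19.5 gf 30.0
```

View pics/side3.png

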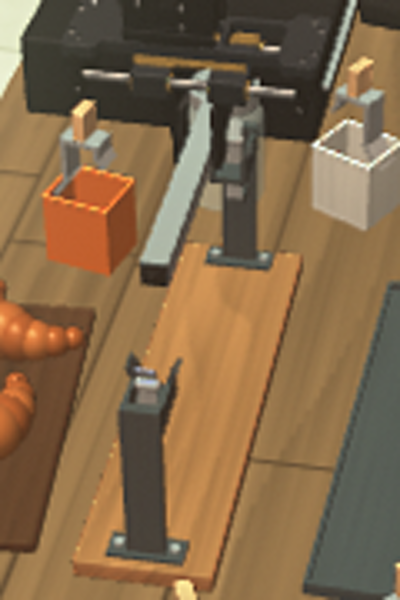

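The empty socket is clear and the new bar is level above the rail. I'll lower to just above the clips.

Call:
{"method": "play_rows", "body": {"steps": [{"ax":0,"ay":0,"az":0,"dx":0,"dy":-4,"dz":35,"claw":10},{"ax":0,"ay":0,"az":0,"dx":0,"dy":0,"dz":26,"claw":10},{"ax":0,"ay":0,"az":0,"dx":0,"dy":0,"dz":0,"claw":10},{"ax":0,"ay":0,"az":0,"dx":0,"dy":0,"dz":0,"claw":10},{"ax":0,"ay":0,"az":0,"dx":0,"dy":0,"dz":0,"claw":10}]}}

```text
time_s: 11.45
tcp_pos: [0.6791, -0.0347, 0.2097]
ee_rot: [[0.011, -1.0, 0.005], [-1.0, -0.011, -0.0], [0.0, -0.005, -1.0]]
wrist_force: [0.1, 0.0, -2.8]
gripper_width: 0.228
gripper_force: 30.0
```

```bash
python3 - <<'E'
from go import *;from h import *
go(.677,-.0345,.159,-89.4)
c=capture("top");np.savez("top3.npz",**c);w=world(c);z=w[...,2]
cv2.imwrite("pics/top3.png",cv2.resize(c["frame"][180:230,245:410],None,fx=4.8,fy=4.8,interpolation=2))
# bar ends in x/y
b=np.zeros(z.shape,bool);b[180:240,245:412]=1
for s in(1,-1):
    k=b&(s*(w[...,1]+.034)>.06)&(s*(w[...,1]+.034)<.2)&(z>.195)&(z<.216);g=w[k];print(len(g),g[:,1].min().round(4),g[:,1].max().round(4),np.median(g[:,0]).round(4),np.median(g[:,2]).round(4))
E
```

```text
t 11.45 tcp [ 0.6791 -0.0347  0.2097] d [-0.3  2.4 50.7] rot [-0.27 -0.01  0.03] F [ 0.1  0.  -2.8] w 19.9 gf 30.0
171 0.0265 0.0987 0.6712 0.211
323 -0.1981 -0.0956 0.6754 0.2111
```

View pics/top3.png

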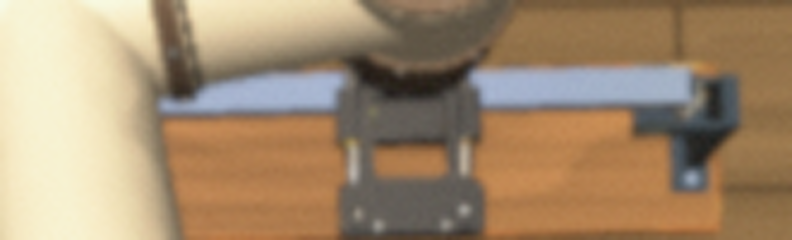

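Call:
{"method": "play_rows", "body": {"steps": [{"ax":0,"ay":0,"az":0,"dx":0,"dy":0,"dz":6,"claw":10},{"ax":0,"ay":0,"az":0,"dx":0,"dy":0,"dz":0,"claw":10},{"ax":0,"ay":0,"az":0,"dx":0,"dy":0,"dz":0,"claw":10},{"ax":0,"ay":0,"az":0,"dx":0,"dy":0,"dz":0,"claw":10},{"ax":0,"ay":0,"az":0,"dx":0,"dy":0,"dz":0,"claw":10},{"ax":0,"ay":0,"az":0,"dx":0,"dy":0,"dz":0,"claw":10}]}}

```text
time_s: 12.1
tcp_pos: [0.6783, -0.0348, 0.2007]
ee_rot: [[0.01, -1.0, 0.0], [-1.0, -0.01, -0.0], [0.0, -0.0, -1.0]]
wrist_force: [-0.3, -0.3, -2.6]
gripper_width: 0.222
gripper_force: 30.0
```

```bash
python3 - <<'E'
from go import *;from h import *
go(.677,-.0345,.159,-89.4)
c=capture("top");w=world(c);z=w[...,2]
b=np.zeros(z.shape,bool);b[180:240,245:412]=1
def f(w,zt):
    z=w[...,2];y=w[...,1]
    k=b&(np.abs(z-zt)<.003)&(y<-.1)&(y>-.17);g=w[k];p=np.polyfit(g[:,1],g[:,0],1);print(len(g),np.polyval(p,-.135).round(4),np.ptp(g[:,0]-np.polyval(p,g[:,1])).round(4),g[:,2].mean())
f(w,.204);f(w,.206);f(world(dict(np.load("top0.npz"))),.160);f(world(dict(np.load("top0.npz"))),.162)
E
```

```text
t 12.1 tcp [ 0.6783 -0.0348  0.2007] d [-0.3  1.3 41.7] rot [-0. -0. -0.] F [-0.3 -0.3 -2.6] w 19.4 gf 30.0
156 0.676 0.0202 0.20338758846650115
89 0.6754 0.0194 0.2044908520417769
136 0.6778 0.0193 0.16001244983631635
111 0.6773 0.0187 0.1612414853127632
```

Call:
{"method": "play_rows", "body": {"steps": [{"ax":0,"ay":0,"az":0,"dx":0,"dy":-0.8,"dz":4,"claw":10},{"ax":0,"ay":0,"az":0,"dx":0,"dy":0,"dz":5,"claw":10},{"ax":0,"ay":0,"az":0,"dx":0,"dy":0,"dz":5,"claw":10},{"ax":0,"ay":0,"az":0,"dx":0,"dy":0,"dz":4,"claw":10},{"ax":0,"ay":0,"az":0,"dx":0,"dy":0,"dz":0,"claw":10},{"ax":0,"ay":0,"az":0,"dx":0,"dy":0,"dz":0,"claw":10}]}}

```text
time_s: 12.75
tcp_pos: [0.6791, -0.0347, 0.1826]
ee_rot: [[0.011, -1.0, -0.0], [-1.0, -0.011, -0.0], [0.0, 0.0, -1.0]]
wrist_force: [-0.2, 0.3, -3.0]
gripper_width: 0.226
gripper_force: 30.0
```

```bash
python3 -c "
from go import *
go(.679,-.0345,.159,-89.4);print(sense()['moment'])"
```

```text
t 12.75 tcp [ 0.6791 -0.0347  0.1826] d [-0.2  0.1 23.6] rot [ 0.01 -0.01  0.01] F [-0.2  0.3 -3. ] w 19.6 gf 30.0
[-0.01693042  0.06688752  0.00845271]
```

No contact yet. Lowering through the clips.

Call:
{"method": "play_rows", "body": {"steps": [{"ax":0,"ay":0,"az":0,"dx":0,"dy":0,"dz":3,"claw":10},{"ax":0,"ay":0,"az":0,"dx":0,"dy":0,"dz":3,"claw":10},{"ax":0,"ay":0,"az":0,"dx":0,"dy":0,"dz":3,"claw":10},{"ax":0,"ay":0,"az":0,"dx":0,"dy":0,"dz":3,"claw":10},{"ax":0,"ay":0,"az":0,"dx":0,"dy":0,"dz":0,"claw":10}]}}

```text
time_s: 13.25
tcp_pos: [0.6789, -0.0345, 0.1699]
ee_rot: [[0.011, -1.0, -0.001], [-1.0, -0.011, 0.0], [-0.0, 0.001, -1.0]]
wrist_force: [1.1, 0.4, -2.4]
gripper_width: 0.227
gripper_force: 30.0
```

Call:
{"method": "play_rows", "body": {"steps": [{"ax":0,"ay":0,"az":0,"dx":0,"dy":0,"dz":3,"claw":10},{"ax":0,"ay":0,"az":0,"dx":0,"dy":0,"dz":3,"claw":10},{"ax":0,"ay":0,"az":0,"dx":0,"dy":0,"dz":0,"claw":10}]}}

```text
time_s: 13.55
tcp_pos: [0.6787, -0.0345, 0.1634]
ee_rot: [[0.01, -1.0, -0.001], [-1.0, -0.01, 0.001], [-0.001, 0.001, -1.0]]
wrist_force: [0.6, 1.1, -3.4]
gripper_width: 0.227
gripper_force: 30.0
```

Call:
{"method": "play_rows", "body": {"steps": [{"ax":0,"ay":0,"az":0,"dx":0,"dy":0,"dz":2,"claw":10},{"ax":0,"ay":0,"az":0,"dx":0,"dy":0,"dz":2,"claw":10},{"ax":0,"ay":0,"az":0,"dx":0,"dy":0,"dz":1,"claw":10},{"ax":0,"ay":0,"az":0,"dx":0,"dy":0,"dz":0,"claw":10},{"ax":0,"ay":0,"az":0,"dx":0,"dy":0,"dz":0,"claw":10}]}}

```text
time_s: 14.05
tcp_pos: [0.6789, -0.0349, 0.1596]
ee_rot: [[0.01, -1.0, -0.0], [-1.0, -0.01, -0.0], [0.0, 0.0, -1.0]]
wrist_force: [-0.8, 0.5, -1.5]
gripper_width: 0.229
gripper_force: 30.0
```

```bash
python3 - <<'E'
from go import *;from h import *
go(.679,-.0345,.159,-89.4);print(sense()['moment'])
c=capture("side");np.savez("side4.npz",**c)
cv2.imwrite("pics/side4.png",cv2.resize(c["frame"][160:290,230:330],(461,600),interpolation=2))
E
```

```text
t 14.05 tcp [ 0.6789 -0.0349  0.1596] d [-0.4 -0.2  0.6] rot [ 0.03 -0.01 -0.  ] F [-0.8  0.5 -1.5] w 20.0 gf 30.0
[0.3741358  0.23321234 0.03496182]
```

View pics/side4.png

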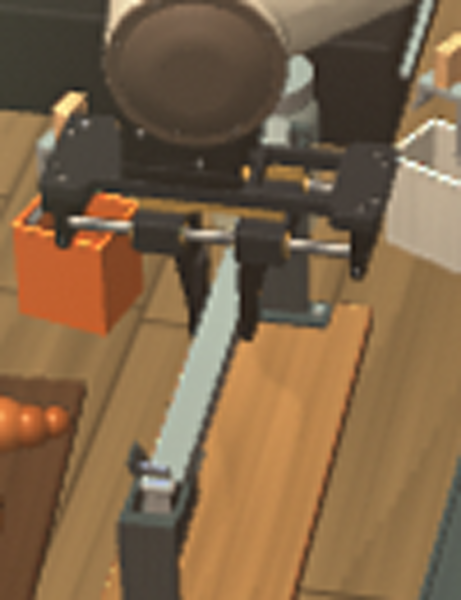

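Call:
{"method": "play_rows", "body": {"steps": [{"ax":0,"ay":0,"az":0,"dx":0,"dy":0,"dz":1,"claw":10},{"ax":0,"ay":0,"az":0,"dx":0,"dy":0,"dz":1,"claw":10},{"ax":0,"ay":0,"az":0,"dx":0,"dy":0,"dz":0,"claw":10},{"ax":0,"ay":0,"az":0,"dx":0,"dy":0,"dz":0,"claw":10}]}}

```text
time_s: 14.5
tcp_pos: [0.679, -0.0349, 0.159]
ee_rot: [[0.011, -1.0, 0.001], [-1.0, -0.011, -0.0], [0.0, -0.001, -1.0]]
wrist_force: [-4.1, 0.6, 5.9]
gripper_width: 0.229
gripper_force: 30.0
```

Call:
{"method": "play_rows", "body": {"steps": [{"ax":0,"ay":0,"az":0,"dx":0,"dy":0,"dz":1,"claw":10},{"ax":0,"ay":0,"az":0,"dx":0,"dy":0,"dz":1,"claw":10},{"ax":0,"ay":0,"az":0,"dx":0,"dy":0,"dz":0,"claw":10},{"ax":0,"ay":0,"az":0,"dx":0,"dy":0,"dz":0,"claw":10}]}}

```text
time_s: 14.9
tcp_pos: [0.679, -0.0349, 0.1589]
ee_rot: [[0.011, -1.0, 0.002], [-1.0, -0.011, -0.001], [0.001, -0.002, -1.0]]
wrist_force: [-6.2, 1.6, 10.8]
gripper_width: 0.229
gripper_force: 30.0
```

The height has stopped at 0.159 m, exactly the seated height, and the force is rising. Releasing and lifting, then checking the bar and pots.

Call:
{"method": "play_rows", "body": {"steps": [{"ax":0,"ay":0,"az":0,"dx":0,"dy":0,"dz":-2,"claw":30},{"ax":0,"ay":0,"az":0,"dx":0,"dy":0,"dz":0,"claw":50},{"ax":0,"ay":0,"az":0,"dx":0,"dy":0,"dz":0,"claw":50},{"ax":0,"ay":0,"az":0,"dx":0,"dy":0,"dz":-20,"claw":50},{"ax":0,"ay":0,"az":0,"dx":0,"dy":0,"dz":-45,"claw":50},{"ax":0,"ay":0,"az":0,"dx":0,"dy":30,"dz":-40,"claw":50},{"ax":0,"ay":0,"az":0,"dx":0,"dy":50,"dz":0,"claw":50},{"ax":0,"ay":0,"az":0,"dx":0,"dy":50,"dz":0,"claw":50},{"ax":0,"ay":0,"az":0,"dx":0,"dy":50,"dz":0,"claw":50},{"ax":0,"ay":0,"az":0,"dx":0,"dy":0,"dz":0,"claw":50},{"ax":0,"ay":0,"az":0,"dx":0,"dy":0,"dz":0,"claw":50}]}}

```text
time_s: 16.0
tcp_pos: [0.4985, -0.0368, 0.2632]
ee_rot: [[0.011, -1.0, 0.002], [-1.0, -0.011, 0.0], [0.0, -0.002, -1.0]]
wrist_force: [1.2, 0.4, 0.3]
gripper_width: 0.571
gripper_force: 0.0
```

```bash
python3 - <<'E'
from go import *;from m import *
go(.4585,.279,.26,-49)
c=capture("top");np.savez("top5.npz",**c);pots(c,0);w=world(c);z=w[...,2]
b=np.zeros(z.shape,bool);b[180:240,245:412]=1
for s in(1,-1):
    q=s*(w[...,1]+.034);k=b&(q>.10)&(q<.13)&(z>.15)&(z<.19);g=w[k];p=g[np.abs(g[:,2]-np.median(g[:,2]))<.003];print(s,len(g),np.median(g[:,2]),p[:,0].mean())
    g=w[b&(z>.175)&(z<.19)&(q>.13)];print(len(g),g.mean(0),g.min(0),g.max(0))
f=c["frame"];cs=capture("side");np.savez("side5.npz",**cs);f2=cs["frame"]
cv2.imwrite("pics/five.png",np.vstack([cv2.resize(f[180:235,245:410],(800,267),interpolation=2),cv2.resize(np.hstack([f2[230:310,220:310],f2[170:250,260:350]]),(720,320),interpolation=2) @ np.eye(3) if 0 else cv2.resize(np.hstack([f2[230:310,220:310],f2[170:250,260:350]]),(800,333),interpolation=2)]))
E
```

```text
t 16.0 tcp [ 0.4985 -0.0368  0.2632] d [-316.2   36.5    3.1] rot [-9.000e-02 -3.000e-02 -4.037e+01] F [1.2 0.4 0.3] w 49.7 gf 0.0
px [198. 230.] grip [0.601  0.3256] [0.0107 0.0261] -67.11 rim [0.6018 0.3263] [0.0581 0.0657] 26.5 
px [443. 232.] grip [ 0.5922 -0.3541] [0.012  0.0259] 65.34 rim [ 0.5921 -0.3548] [0.0582 0.0669] -26.38 
px [427. 276.] grip [ 0.471  -0.3032] [0.0117 0.0267] -45.38 rim [ 0.4705 -0.3046] [0.0583 0.0657] 44.35 
px [212. 284.] grip [0.4553 0.2812] [0.0089 0.017 ] -52.64 rim [0.4497 0.3016] [0.0328 0.0741] 11.89 
1 85 0.16043012299343373 0.6740580307028029
9 [0.67413784 0.13559671 0.17869132] [0.66718946 0.13399898 0.17503575] [0.68079512 0.13672578 0.18374153]
-1 87 0.15976065694135677 0.6774550316052761
9 [ 0.67908532 -0.20332939  0.17930104] [ 0.67340489 -0.20484542  0.17550364] [ 0.68451158 -0.19994619  0.18455475]
```

View pics/five.png

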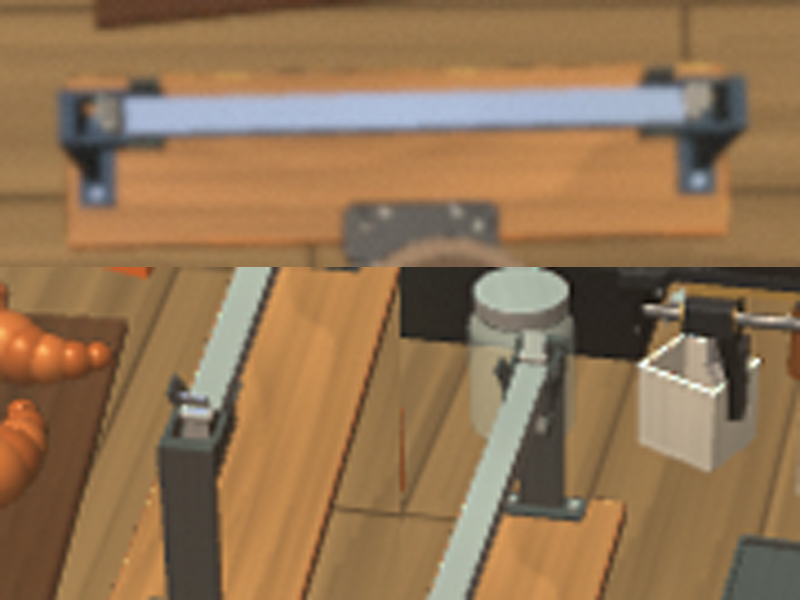

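Both bar ends sit at z≈0.160, as the old bar did, and the clips are back at their rest positions. Moving to pot B, the white one at top (220,283).

Call:
{"method": "play_rows", "body": {"steps": [{"ax":0,"ay":0,"az":-8.28,"dx":0,"dy":0,"dz":0,"claw":50},{"ax":0,"ay":0,"az":-8.28,"dx":0,"dy":0,"dz":0,"claw":50},{"ax":0,"ay":0,"az":-8.28,"dx":0,"dy":0,"dz":0,"claw":50},{"ax":0,"ay":0,"az":-8.28,"dx":0,"dy":0,"dz":0,"claw":50},{"ax":0,"ay":0,"az":-8.28,"dx":0,"dy":0,"dz":0,"claw":50},{"ax":0,"ay":0,"az":0,"dx":-37,"dy":-26,"dz":0,"claw":50},{"ax":0,"ay":0,"az":0,"dx":-37,"dy":-26,"dz":0,"claw":50},{"ax":0,"ay":0,"az":0,"dx":-37,"dy":-26,"dz":0,"claw":50},{"ax":0,"ay":0,"az":0,"dx":-37,"dy":-26,"dz":0,"claw":50},{"ax":0,"ay":0,"az":0,"dx":-37,"dy":-26,"dz":0,"claw":50},{"ax":0,"ay":0,"az":0,"dx":-37,"dy":-26,"dz":0,"claw":50},{"ax":0,"ay":0,"az":0,"dx":-37,"dy":-26,"dz":0,"claw":50},{"ax":0,"ay":0,"az":0,"dx":0,"dy":0,"dz":0,"claw":50},{"ax":0,"ay":0,"az":0,"dx":0,"dy":0,"dz":0,"claw":50}]}}

```text
time_s: 17.5
tcp_pos: [0.4617, 0.2793, 0.2616]
ee_rot: [[0.67, -0.742, -0.001], [-0.742, -0.67, -0.001], [0.0, 0.002, -1.0]]
wrist_force: [-0.2, -0.1, -0.7]
gripper_width: 0.573
gripper_force: 0.0
```

```bash
python3 - <<'E'
from go import *;from m import *
go(.459,.279,.144,-48)
c=capture("wrist");w=world(c);z=w[...,2]
g=w[(z>.15)&(z<.162)&(np.hypot(w[...,0]-.459,w[...,1]-.279)<.05)];print(len(g),rect(g[:,:2]) if len(g)>5 else 0)
c=capture("side");pots(c,0)
E
```

```text
t 17.5 tcp [0.4617 0.2793 0.2616] d [ -1.6   2.  117.6] rot [ 0.09 -0.02  0.1 ] F [-0.2 -0.1 -0.7] w 49.8 gf 0.0
670 (array([0.4611, 0.2811]), array([0.0117, 0.0261]), -47.95)
px [327. 173.] grip [ 0.5967 -0.3471] [0.0115 0.0256] 80.93 rim [ 0.6122 -0.3494] [0.0459 0.0857] -78.16
```

Call:
{"method": "play_rows", "body": {"steps": [{"ax":0,"ay":0,"az":0,"dx":-1.7,"dy":0.8,"dz":40,"claw":40},{"ax":0,"ay":0,"az":0,"dx":0,"dy":0,"dz":40,"claw":40},{"ax":0,"ay":0,"az":0,"dx":0,"dy":0,"dz":25,"claw":40},{"ax":0,"ay":0,"az":0,"dx":0,"dy":0,"dz":10,"claw":40},{"ax":0,"ay":0,"az":0,"dx":0,"dy":0,"dz":2,"claw":40},{"ax":0,"ay":0,"az":0,"dx":0,"dy":0,"dz":0,"claw":30},{"ax":0,"ay":0,"az":0,"dx":0,"dy":0,"dz":0,"claw":20},{"ax":0,"ay":0,"az":0,"dx":0,"dy":0,"dz":0,"claw":5},{"ax":0,"ay":0,"az":0,"dx":0,"dy":0,"dz":0,"claw":5},{"ax":0,"ay":0,"az":0,"dx":0,"dy":0,"dz":0,"claw":5},{"ax":0,"ay":0,"az":0,"dx":0,"dy":0,"dz":0,"claw":5}]}}

```text
time_s: 18.7
tcp_pos: [0.4596, 0.2788, 0.1462]
ee_rot: [[0.669, -0.743, 0.001], [-0.743, -0.669, 0.001], [0.0, -0.002, -1.0]]
wrist_force: [-0.1, 0.7, 2.2]
gripper_width: 0.139
gripper_force: 29.9
```

Call:
{"method": "play_rows", "body": {"steps": [{"ax":0,"ay":0,"az":0,"dx":0,"dy":0,"dz":-25,"claw":5},{"ax":0,"ay":0,"az":0,"dx":0,"dy":0,"dz":-40,"claw":5},{"ax":0,"ay":0,"az":0,"dx":0,"dy":0,"dz":-40,"claw":5},{"ax":0,"ay":0,"az":8.27,"dx":0,"dy":0,"dz":-40,"claw":5},{"ax":0,"ay":0,"az":8.27,"dx":0,"dy":0,"dz":-40,"claw":5},{"ax":0,"ay":0,"az":8.27,"dx":0,"dy":0,"dz":0,"claw":5},{"ax":0,"ay":0,"az":8.27,"dx":0,"dy":0,"dz":0,"claw":5},{"ax":0,"ay":0,"az":8.27,"dx":0,"dy":0,"dz":0,"claw":5},{"ax":0,"ay":0,"az":0,"dx":40,"dy":-21.5,"dz":0,"claw":5},{"ax":0,"ay":0,"az":0,"dx":40,"dy":-21.5,"dz":0,"claw":5},{"ax":0,"ay":0,"az":0,"dx":40,"dy":-21.5,"dz":0,"claw":5},{"ax":0,"ay":0,"az":0,"dx":40,"dy":-21.5,"dz":0,"claw":5},{"ax":0,"ay":0,"az":0,"dx":40,"dy":-21.5,"dz":0,"claw":5},{"ax":0,"ay":0,"az":0,"dx":40,"dy":-21.5,"dz":0,"claw":5},{"ax":0,"ay":0,"az":0,"dx":40,"dy":-21.5,"dz":0,"claw":5},{"ax":0,"ay":0,"az":0,"dx":0,"dy":0,"dz":40,"claw":5},{"ax":0,"ay":0,"az":0,"dx":0,"dy":0,"dz":40,"claw":5},{"ax":0,"ay":0,"az":0,"dx":0,"dy":0,"dz":30,"claw":5},{"ax":0,"ay":0,"az":0,"dx":0,"dy":0,"dz":0,"claw":5},{"ax":0,"ay":0,"az":0,"dx":0,"dy":0,"dz":0,"claw":5}]}}

```text
time_s: 20.7
tcp_pos: [0.6131, -0.0, 0.2207]
ee_rot: [[0.012, -1.0, -0.001], [-1.0, -0.012, -0.001], [0.001, 0.001, -1.0]]
wrist_force: [1.4, 0.4, -1.6]
gripper_width: 0.131
gripper_force: 30.0
```

```bash
python3 - <<'E'
from go import *;from m import *
go(.6786,-.0017,.211,-89.35)
c=capture("side");np.savez("s6.npz",**c);cv2.imwrite("pics/s6.png",cv2.resize(c["frame"][150:330,220:400],(600,600),interpolation=2))
E
```

```text
t 20.7 tcp [ 0.6131 -0.      0.2207] d [  2.4 -65.5   9.7] rot [ 0.05 -0.06  0.03] F [ 1.4  0.4 -1.6] w 11.4 gf 30.0
```

View pics/s6.png

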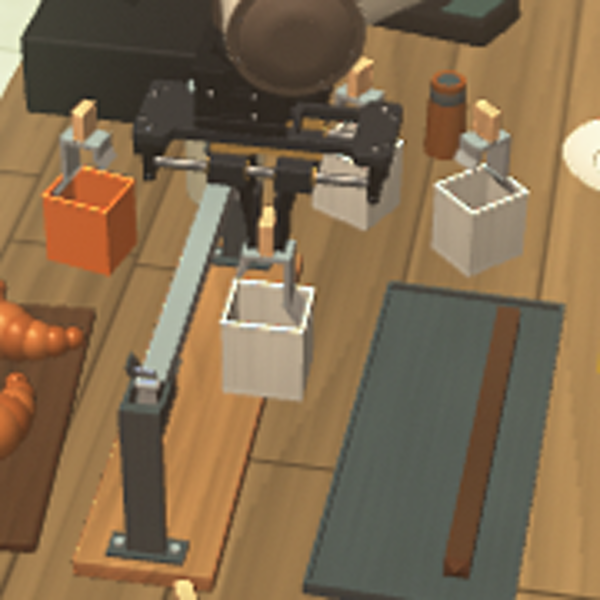

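The pot hangs upright in front of the rail with its lip towards the bar, and the old bar is in the tray. Setting the height, then moving onto the bar.

Call:
{"method": "play_rows", "body": {"steps": [{"ax":0,"ay":0,"az":0,"dx":2.4,"dy":0,"dz":9.5,"claw":5},{"ax":0,"ay":0,"az":0,"dx":0,"dy":0,"dz":0,"claw":5},{"ax":0,"ay":0,"az":0,"dx":0,"dy":0,"dz":0,"claw":5},{"ax":0,"ay":0,"az":0,"dx":0,"dy":0,"dz":0,"claw":5}]}}

```text
time_s: 21.15
tcp_pos: [0.6132, -0.0023, 0.2118]
ee_rot: [[0.011, -1.0, 0.001], [-1.0, -0.011, 0.0], [-0.0, -0.001, -1.0]]
wrist_force: [-0.1, -0.1, -3.0]
gripper_width: 0.135
gripper_force: 30.0
```

Call:
{"method": "play_rows", "body": {"steps": [{"ax":0,"ay":0,"az":0,"dx":0,"dy":-16,"dz":0,"claw":5},{"ax":0,"ay":0,"az":0,"dx":0,"dy":-16,"dz":0,"claw":5},{"ax":0,"ay":0,"az":0,"dx":0,"dy":-16,"dz":0,"claw":5},{"ax":0,"ay":0,"az":0,"dx":0,"dy":-15,"dz":0,"claw":5},{"ax":0,"ay":0,"az":0,"dx":0,"dy":0,"dz":0,"claw":5},{"ax":0,"ay":0,"az":0,"dx":0,"dy":0,"dz":0,"claw":5},{"ax":0,"ay":0,"az":0,"dx":0,"dy":0,"dz":0,"claw":5}]}}

```text
time_s: 21.85
tcp_pos: [0.6753, -0.0016, 0.2113]
ee_rot: [[0.011, -1.0, -0.0], [-1.0, -0.011, 0.0], [-0.0, 0.0, -1.0]]
wrist_force: [-0.1, -0.8, -1.7]
gripper_width: 0.137
gripper_force: 30.0
```

```bash
python3 go.py .6786 -.0017 .186 -89.35
```

```text
t 21.85 tcp [ 0.6753 -0.0016  0.2113] d [ 0.1 -3.3 25.3] rot [0.03 0.   0.  ] F [-0.1 -0.8 -1.7] w 11.9 gf 30.0
```

Clean entry. I'll centre and lower onto the bar.

Call:
{"method": "play_rows", "body": {"steps": [{"ax":0,"ay":0,"az":0,"dx":0,"dy":-3,"dz":8,"claw":5},{"ax":0,"ay":0,"az":0,"dx":0,"dy":0,"dz":8,"claw":5},{"ax":0,"ay":0,"az":0,"dx":0,"dy":0,"dz":5,"claw":5},{"ax":0,"ay":0,"az":0,"dx":0,"dy":0,"dz":2,"claw":5},{"ax":0,"ay":0,"az":0,"dx":0,"dy":0,"dz":1.5,"claw":5},{"ax":0,"ay":0,"az":0,"dx":0,"dy":0,"dz":0,"claw":5},{"ax":0,"ay":0,"az":0,"dx":0,"dy":0,"dz":0,"claw":5}]}}

```text
time_s: 22.55
tcp_pos: [0.6792, -0.0015, 0.1869]
ee_rot: [[0.011, -1.0, 0.001], [-1.0, -0.011, 0.0], [-0.0, -0.001, -1.0]]
wrist_force: [0.3, 0.5, -1.9]
gripper_width: 0.13
gripper_force: 30.0
```

Call:
{"method": "play_rows", "body": {"steps": [{"ax":0,"ay":0,"az":0,"dx":0,"dy":0,"dz":0.8,"claw":5},{"ax":0,"ay":0,"az":0,"dx":0,"dy":0,"dz":0,"claw":20},{"ax":0,"ay":0,"az":0,"dx":0,"dy":0,"dz":0,"claw":40},{"ax":0,"ay":0,"az":0,"dx":0,"dy":0,"dz":0,"claw":40},{"ax":0,"ay":0,"az":0,"dx":0,"dy":0,"dz":-15,"claw":40},{"ax":0,"ay":0,"az":0,"dx":0,"dy":0,"dz":-40,"claw":40},{"ax":0,"ay":0,"az":0,"dx":0,"dy":0,"dz":-40,"claw":40},{"ax":0,"ay":0,"az":-6.6,"dx":0,"dy":0,"dz":0,"claw":50},{"ax":0,"ay":0,"az":-6.6,"dx":0,"dy":0,"dz":0,"claw":50},{"ax":0,"ay":0,"az":-6.6,"dx":0,"dy":0,"dz":0,"claw":50},{"ax":0,"ay":0,"az":-6.6,"dx":0,"dy":0,"dz":0,"claw":50},{"ax":0,"ay":0,"az":0,"dx":-46.7,"dy":-11.6,"dz":0,"claw":50},{"ax":0,"ay":0,"az":0,"dx":-46.7,"dy":-11.6,"dz":0,"claw":50},{"ax":0,"ay":0,"az":0,"dx":-46.7,"dy":-11.6,"dz":0,"claw":50},{"ax":0,"ay":0,"az":0,"dx":-46.7,"dy":-11.6,"dz":0,"claw":50},{"ax":0,"ay":0,"az":0,"dx":-46.7,"dy":-11.6,"dz":0,"claw":50},{"ax":0,"ay":0,"az":0,"dx":-46.7,"dy":-11.6,"dz":0,"claw":50},{"ax":0,"ay":0,"az":0,"dx":-46.7,"dy":-11.6,"dz":0,"claw":50},{"ax":0,"ay":0,"az":0,"dx":0,"dy":0,"dz":20,"claw":50},{"ax":0,"ay":0,"az":0,"dx":0,"dy":0,"dz":0,"claw":50}]}}

```text
time_s: 24.55
tcp_pos: [0.6007, 0.3275, 0.2579]
ee_rot: [[0.457, -0.89, -0.005], [-0.89, -0.457, -0.003], [0.0, 0.006, -1.0]]
wrist_force: [0.2, -0.3, -0.5]
gripper_width: 0.575
gripper_force: 0.0
```

```bash
cat > g.py <<'E'
from go import *;from m import *
def blk(px,py,th):
    c=capture("wrist");w=world(c);z=w[...,2]
    g=w[(z>.15)&(z<.162)&(np.hypot(w[...,0]-px,w[...,1]-py)<.05)];r=rect(g[:,:2]) if len(g)>5 else 0;print(len(g),r)
    go(px,py,.145,th)
    if r: go(r[0][0]-.001,r[0][1]-.001,.145,r[2] if abs(r[2]-th)<20 else r[2]-180 if abs(r[2]-180-th)<20 else th)
E
python3 - <<'E'
from g import *
blk(.603,.327,-63)
c=capture("top");pots(c,0);w=world(c);z=w[...,2];k=(z>.18)&(z<.21)&(np.abs(w[...,0]-.676)<.03)&(np.abs(w[...,1]+.0)<.04);print(rect(w[k][:,:2]),np.median(z[k]))
c=capture("side");np.savez("s7.npz",**c)
E
```

```text
682 (array([0.6051, 0.3279]), array([0.0115, 0.0259]), -62.95)
t 24.6 tcp [0.6018 0.3266 0.2595] d [ 1.000e-01 -1.700e+00  1.145e+02] rot [ 0.19 -0.05  0.1 ] F [ 0.2  0.2 -0.6] w 50.1 gf 0.0
t 24.6 tcp [0.6018 0.3266 0.2595] d [  0.7  -2.6 114.5] rot [ 0.19 -0.05  0.05] F [ 0.2  0.2 -0.6] w 50.1 gf 0.0
px [443. 232.] grip [ 0.5925 -0.3543] [0.0121 0.0243] 68.51 rim [ 0.5915 -0.354 ] [0.0588 0.0666] -26.51 
px [427. 276.] grip [ 0.471  -0.3038] [0.0114 0.0264] -45.82 rim [ 0.4703 -0.3048] [0.0577 0.0665] 43.48 
(array([ 0.6679, -0.0144]), array([0.0272, 0.0359]), 11.88) 0.19454980600688854
```

Call:
{"method": "play_rows", "body": {"steps": [{"ax":0,"ay":0,"az":0,"dx":0,"dy":-2,"dz":40,"claw":40},{"ax":0,"ay":0,"az":0,"dx":0,"dy":0,"dz":40,"claw":40},{"ax":0,"ay":0,"az":0,"dx":0,"dy":0,"dz":22,"claw":40},{"ax":0,"ay":0,"az":0,"dx":0,"dy":0,"dz":10,"claw":40},{"ax":0,"ay":0,"az":0,"dx":0,"dy":0,"dz":2,"claw":40},{"ax":0,"ay":0,"az":0,"dx":0,"dy":0,"dz":0,"claw":30},{"ax":0,"ay":0,"az":0,"dx":0,"dy":0,"dz":0,"claw":20},{"ax":0,"ay":0,"az":0,"dx":0,"dy":0,"dz":0,"claw":5},{"ax":0,"ay":0,"az":0,"dx":0,"dy":0,"dz":0,"claw":5},{"ax":0,"ay":0,"az":0,"dx":0,"dy":0,"dz":0,"claw":5},{"ax":0,"ay":0,"az":0,"dx":0,"dy":0,"dz":0,"claw":5}]}}

```text
time_s: 25.8
tcp_pos: [0.6046, 0.3279, 0.1476]
ee_rot: [[0.455, -0.89, 0.001], [-0.89, -0.455, 0.001], [-0.0, -0.001, -1.0]]
wrist_force: [-0.4, 0.8, 2.3]
gripper_width: 0.134
gripper_force: 29.9
```

```bash
python3 -c "
from go import *;from h import *
go(.6129,.0643,.33,-89.35)
f=dict(np.load('s7.npz'))['frame'];cv2.imwrite('pics/s7.png',cv2.resize(f[150:330,220:400],(600,600),interpolation=2))"
```

```text
t 25.8 tcp [0.6046 0.3279 0.1476] d [ 238.4  112.3 -182.6] rot [-0.08  0.03 26.42] F [-0.4  0.8  2.3] w 11.7 gf 29.9
```

View pics/s7.png

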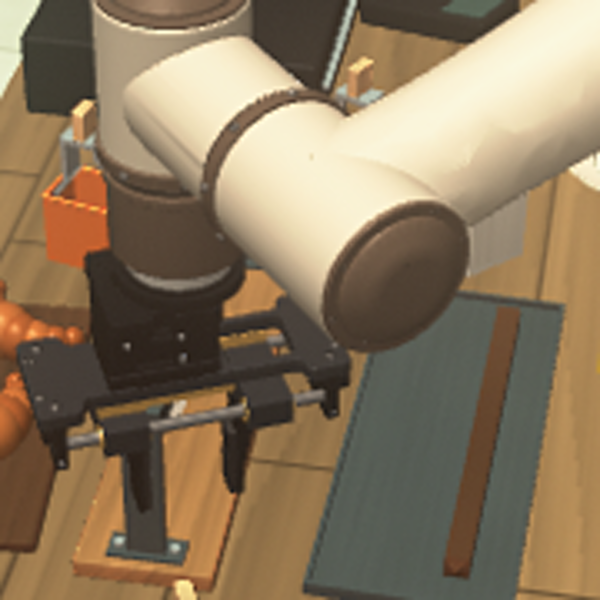

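The arm hides the hung pot here, so I'll check it later. The old bar is still in place. Carrying pot A.

Call:
{"method": "play_rows", "body": {"steps": [{"ax":0,"ay":0,"az":0,"dx":0,"dy":0,"dz":-25,"claw":5},{"ax":0,"ay":0,"az":0,"dx":0,"dy":0,"dz":-40,"claw":5},{"ax":0,"ay":0,"az":0,"dx":0,"dy":0,"dz":-40,"claw":5},{"ax":0,"ay":0,"az":6.6,"dx":0,"dy":0,"dz":-40,"claw":5},{"ax":0,"ay":0,"az":6.6,"dx":0,"dy":0,"dz":-38,"claw":5},{"ax":0,"ay":0,"az":6.6,"dx":0,"dy":0,"dz":0,"claw":5},{"ax":0,"ay":0,"az":6.6,"dx":0,"dy":0,"dz":0,"claw":5},{"ax":0,"ay":0,"az":0,"dx":44,"dy":-1,"dz":0,"claw":5},{"ax":0,"ay":0,"az":0,"dx":44,"dy":-1,"dz":0,"claw":5},{"ax":0,"ay":0,"az":0,"dx":44,"dy":-1,"dz":0,"claw":5},{"ax":0,"ay":0,"az":0,"dx":44,"dy":-1,"dz":0,"claw":5},{"ax":0,"ay":0,"az":0,"dx":44,"dy":-1,"dz":0,"claw":5},{"ax":0,"ay":0,"az":0,"dx":44,"dy":0,"dz":0,"claw":5},{"ax":0,"ay":0,"az":0,"dx":0,"dy":0,"dz":40,"claw":5},{"ax":0,"ay":0,"az":0,"dx":0,"dy":0,"dz":40,"claw":5},{"ax":0,"ay":0,"az":0,"dx":0,"dy":0,"dz":32,"claw":5},{"ax":0,"ay":0,"az":0,"dx":0,"dy":0,"dz":5,"claw":5},{"ax":0,"ay":0,"az":0,"dx":0,"dy":0,"dz":0,"claw":5},{"ax":0,"ay":0,"az":0,"dx":0,"dy":0,"dz":0,"claw":5},{"ax":0,"ay":0,"az":0,"dx":0,"dy":0,"dz":0,"claw":5}]}}

```text
time_s: 27.8
tcp_pos: [0.6136, 0.064, 0.2152]
ee_rot: [[0.012, -1.0, 0.004], [-1.0, -0.012, 0.001], [-0.001, -0.004, -1.0]]
wrist_force: [-0.9, 0.3, -1.6]
gripper_width: 0.134
gripper_force: 30.0
```

```bash
python3 - <<'E'
from go import *;from m import *
go(.6779,.0643,.2126,-89.35)
c=capture("side");cv2.imwrite("pics/s8.png",cv2.resize(c["frame"][150:330,220:400],(600,600),interpolation=2))
E
```

```text
t 27.8 tcp [0.6136 0.064  0.2152] d [  0.4 -64.3   2.9] rot [-0.24  0.06  0.03] F [-0.9  0.3 -1.6] w 11.7 gf 30.0
```

View pics/s8.png

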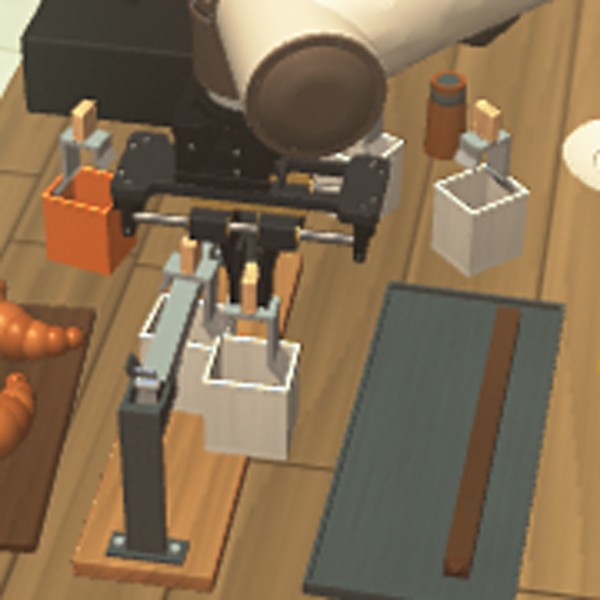

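The first pot hangs upright on the bar and the second is in front of its slot. Moving it in.

Call:
{"method": "play_rows", "body": {"steps": [{"ax":0,"ay":0,"az":0,"dx":0.4,"dy":0,"dz":2,"claw":5},{"ax":0,"ay":0,"az":0,"dx":0,"dy":0,"dz":0,"claw":5},{"ax":0,"ay":0,"az":0,"dx":0,"dy":-16,"dz":0,"claw":5},{"ax":0,"ay":0,"az":0,"dx":0,"dy":-16,"dz":0,"claw":5},{"ax":0,"ay":0,"az":0,"dx":0,"dy":-16,"dz":0,"claw":5},{"ax":0,"ay":0,"az":0,"dx":0,"dy":-16,"dz":0,"claw":5},{"ax":0,"ay":0,"az":0,"dx":0,"dy":0,"dz":0,"claw":5},{"ax":0,"ay":0,"az":0,"dx":0,"dy":0,"dz":0,"claw":5},{"ax":0,"ay":0,"az":0,"dx":0,"dy":0,"dz":0,"claw":5}]}}

```text
time_s: 28.75
tcp_pos: [0.6757, 0.0638, 0.2109]
ee_rot: [[0.011, -1.0, -0.001], [-1.0, -0.011, -0.0], [0.0, 0.001, -1.0]]
wrist_force: [-0.3, 0.7, -2.5]
gripper_width: 0.137
gripper_force: 30.0
```

```bash
python3 go.py .6779 .0643 .1876 -89.35
```

```text
t 28.75 tcp [0.6757 0.0638 0.2109] d [-0.5 -2.2 23.3] rot [ 0.04 -0.    0.  ] F [-0.3  0.7 -2.5] w 11.9 gf 30.0
```

Call:
{"method": "play_rows", "body": {"steps": [{"ax":0,"ay":0,"az":0,"dx":0,"dy":-2,"dz":8,"claw":5},{"ax":0,"ay":0,"az":0,"dx":0,"dy":0,"dz":8,"claw":5},{"ax":0,"ay":0,"az":0,"dx":0,"dy":0,"dz":4,"claw":5},{"ax":0,"ay":0,"az":0,"dx":0,"dy":0,"dz":2,"claw":5},{"ax":0,"ay":0,"az":0,"dx":0,"dy":0,"dz":1.5,"claw":5},{"ax":0,"ay":0,"az":0,"dx":0,"dy":0,"dz":0,"claw":5},{"ax":0,"ay":0,"az":0,"dx":0,"dy":0,"dz":0,"claw":5}]}}

```text
time_s: 29.45
tcp_pos: [0.6785, 0.0639, 0.1877]
ee_rot: [[0.011, -1.0, 0.001], [-1.0, -0.011, 0.0], [-0.0, -0.001, -1.0]]
wrist_force: [-1.0, -0.0, -0.4]
gripper_width: 0.134
gripper_force: 30.0
```

Call:
{"method": "play_rows", "body": {"steps": [{"ax":0,"ay":0,"az":0,"dx":0,"dy":0,"dz":0.3,"claw":20},{"ax":0,"ay":0,"az":0,"dx":0,"dy":0,"dz":0,"claw":40},{"ax":0,"ay":0,"az":0,"dx":0,"dy":0,"dz":0,"claw":40},{"ax":0,"ay":0,"az":0,"dx":0,"dy":0,"dz":-15,"claw":40},{"ax":0,"ay":0,"az":0,"dx":0,"dy":0,"dz":-40,"claw":40},{"ax":0,"ay":0,"az":0,"dx":0,"dy":0,"dz":-40,"claw":40},{"ax":0,"ay":0,"az":-7.22,"dx":0,"dy":0,"dz":0,"claw":50},{"ax":0,"ay":0,"az":-7.22,"dx":0,"dy":0,"dz":0,"claw":50},{"ax":0,"ay":0,"az":-7.22,"dx":0,"dy":0,"dz":0,"claw":50},{"ax":0,"ay":0,"az":-7.22,"dx":0,"dy":0,"dz":0,"claw":50},{"ax":0,"ay":0,"az":-7.22,"dx":0,"dy":0,"dz":0,"claw":50},{"ax":0,"ay":0,"az":-7.22,"dx":0,"dy":0,"dz":0,"claw":50},{"ax":0,"ay":0,"az":0,"dx":13.4,"dy":45,"dz":0,"claw":50},{"ax":0,"ay":0,"az":0,"dx":13.4,"dy":45,"dz":0,"claw":50},{"ax":0,"ay":0,"az":0,"dx":13.4,"dy":45,"dz":0,"claw":50},{"ax":0,"ay":0,"az":0,"dx":13.4,"dy":45,"dz":0,"claw":50},{"ax":0,"ay":0,"az":0,"dx":13.4,"dy":45,"dz":0,"claw":50},{"ax":0,"ay":0,"az":0,"dx":13.4,"dy":45,"dz":0,"claw":50},{"ax":0,"ay":0,"az":0,"dx":13.4,"dy":45,"dz":0,"claw":50},{"ax":0,"ay":0,"az":0,"dx":13.4,"dy":45,"dz":0,"claw":50}]}}

```text
time_s: 31.45
tcp_pos: [0.4927, -0.2648, 0.2826]
ee_rot: [[0.695, -0.719, 0.001], [-0.719, -0.695, -0.0], [0.001, -0.001, -1.0]]
wrist_force: [1.2, -0.6, 0.8]
gripper_width: 0.572
gripper_force: 0.0
```

Call:
{"method": "play_rows", "body": {"steps": [{"ax":0,"ay":0,"az":0,"dx":13.4,"dy":43,"dz":20,"claw":50},{"ax":0,"ay":0,"az":0,"dx":0,"dy":0,"dz":0,"claw":50},{"ax":0,"ay":0,"az":0,"dx":0,"dy":0,"dz":0,"claw":50}]}}

```text
time_s: 31.75
tcp_pos: [0.4715, -0.3038, 0.262]
ee_rot: [[0.693, -0.721, -0.0], [-0.721, -0.693, -0.0], [0.0, 0.0, -1.0]]
wrist_force: [1.0, 0.9, 0.6]
gripper_width: 0.576
gripper_force: 0.0
```

```bash
python3 - <<'E'
from g import *
blk(.4725,-.3035,-46)
E
```

```text
650 (array([ 0.4734, -0.3033]), array([0.0117, 0.0258]), -45.87)
t 31.8 tcp [ 0.4723 -0.3031  0.2625] d [  0.3   0.2 117.5] rot [-0.02 -0.06 -0.06] F [-0.2  0.8 -0.4] w 49.8 gf 0.0
t 31.8 tcp [ 0.4723 -0.3031  0.2625] d [  0.8   0.8 117.5] rot [-0.02 -0.06 -0.19] F [-0.2  0.8 -0.4] w 49.8 gf 0.0
```

Call:
{"method": "play_rows", "body": {"steps": [{"ax":0,"ay":0,"az":0,"dx":0,"dy":0,"dz":40,"claw":40},{"ax":0,"ay":0,"az":0,"dx":0,"dy":0,"dz":40,"claw":40},{"ax":0,"ay":0,"az":0,"dx":0,"dy":0,"dz":25,"claw":40},{"ax":0,"ay":0,"az":0,"dx":0,"dy":0,"dz":10,"claw":40},{"ax":0,"ay":0,"az":0,"dx":0,"dy":0,"dz":2,"claw":40},{"ax":0,"ay":0,"az":0,"dx":0,"dy":0,"dz":0,"claw":30},{"ax":0,"ay":0,"az":0,"dx":0,"dy":0,"dz":0,"claw":20},{"ax":0,"ay":0,"az":0,"dx":0,"dy":0,"dz":0,"claw":5},{"ax":0,"ay":0,"az":0,"dx":0,"dy":0,"dz":0,"claw":5},{"ax":0,"ay":0,"az":0,"dx":0,"dy":0,"dz":0,"claw":5},{"ax":0,"ay":0,"az":0,"dx":0,"dy":0,"dz":0,"claw":5}]}}

```text
time_s: 32.9
tcp_pos: [0.4725, -0.3029, 0.1458]
ee_rot: [[0.694, -0.72, 0.001], [-0.72, -0.694, -0.001], [0.001, -0.001, -1.0]]
wrist_force: [0.0, 1.3, 2.9]
gripper_width: 0.134
gripper_force: 30.0
```

Call:
{"method": "play_rows", "body": {"steps": [{"ax":0,"ay":0,"az":0,"dx":0,"dy":0,"dz":-25,"claw":5},{"ax":0,"ay":0,"az":0,"dx":0,"dy":0,"dz":-40,"claw":5},{"ax":0,"ay":0,"az":0,"dx":0,"dy":0,"dz":-40,"claw":5},{"ax":0,"ay":0,"az":7.22,"dx":0,"dy":0,"dz":-40,"claw":5},{"ax":0,"ay":0,"az":7.22,"dx":0,"dy":0,"dz":-40,"claw":5},{"ax":0,"ay":0,"az":7.22,"dx":0,"dy":0,"dz":0,"claw":5},{"ax":0,"ay":0,"az":7.22,"dx":0,"dy":0,"dz":0,"claw":5},{"ax":0,"ay":0,"az":7.22,"dx":0,"dy":0,"dz":0,"claw":5},{"ax":0,"ay":0,"az":7.22,"dx":0,"dy":0,"dz":0,"claw":5},{"ax":0,"ay":0,"az":0,"dx":-39,"dy":-24,"dz":0,"claw":5},{"ax":0,"ay":0,"az":0,"dx":-39,"dy":-24,"dz":0,"claw":5},{"ax":0,"ay":0,"az":0,"dx":-39,"dy":-24,"dz":0,"claw":5},{"ax":0,"ay":0,"az":0,"dx":-39,"dy":-24,"dz":0,"claw":5},{"ax":0,"ay":0,"az":0,"dx":-39,"dy":-24,"dz":0,"claw":5},{"ax":0,"ay":0,"az":0,"dx":-39,"dy":-24,"dz":0,"claw":5},{"ax":0,"ay":0,"az":0,"dx":0,"dy":0,"dz":40,"claw":5},{"ax":0,"ay":0,"az":0,"dx":0,"dy":0,"dz":40,"claw":5},{"ax":0,"ay":0,"az":0,"dx":0,"dy":0,"dz":35,"claw":5},{"ax":0,"ay":0,"az":0,"dx":0,"dy":0,"dz":0,"claw":5},{"ax":0,"ay":0,"az":0,"dx":0,"dy":0,"dz":0,"claw":5}]}}

```text
time_s: 34.9
tcp_pos: [0.6136, -0.0675, 0.2153]
ee_rot: [[0.012, -1.0, -0.001], [-1.0, -0.012, -0.001], [0.001, 0.001, -1.0]]
wrist_force: [-1.0, -0.5, -0.3]
gripper_width: 0.135
gripper_force: 30.0
```

```bash
python3 - <<'E'
from go import *;from m import *
go(.6794,-.0677,.2108,-89.35)
c=capture("side");np.savez("s9.npz",**c)
c=capture("top");pots(c,0)
E
```

```text
t 34.9 tcp [ 0.6136 -0.0675  0.2153] d [  1.  -65.8   4.5] rot [ 0.04 -0.06  0.01] F [-1.  -0.5 -0.3] w 11.8 gf 30.0
px [443. 232.] grip [ 0.5916 -0.3546] [0.0119 0.0255] 68.07 rim [ 0.5916 -0.3545] [0.0587 0.0675] -26.32
```

Call:
{"method": "play_rows", "body": {"steps": [{"ax":0,"ay":0,"az":0,"dx":1,"dy":0,"dz":3,"claw":5},{"ax":0,"ay":0,"az":0,"dx":0,"dy":0,"dz":0,"claw":5},{"ax":0,"ay":0,"az":0,"dx":0,"dy":-16,"dz":0,"claw":5},{"ax":0,"ay":0,"az":0,"dx":0,"dy":-16,"dz":0,"claw":5},{"ax":0,"ay":0,"az":0,"dx":0,"dy":-16,"dz":0,"claw":5},{"ax":0,"ay":0,"az":0,"dx":0,"dy":-16,"dz":0,"claw":5},{"ax":0,"ay":0,"az":0,"dx":0,"dy":0,"dz":0,"claw":5},{"ax":0,"ay":0,"az":0,"dx":0,"dy":0,"dz":0,"claw":5},{"ax":0,"ay":0,"az":0,"dx":0,"dy":0,"dz":0,"claw":5}]}}

```text
time_s: 35.9
tcp_pos: [0.6767, -0.0675, 0.2123]
ee_rot: [[0.011, -1.0, -0.0], [-1.0, -0.011, 0.0], [-0.0, 0.0, -1.0]]
wrist_force: [1.2, 0.7, -1.2]
gripper_width: 0.137
gripper_force: 30.0
```

```bash
python3 go.py .6794 -.0677 .1858 -89.35
```

```text
t 35.9 tcp [ 0.6767 -0.0675  0.2123] d [ 0.2 -2.7 26.5] rot [ 0.02  0.   -0.01] F [ 1.2  0.7 -1.2] w 11.9 gf 30.0
```

Call:
{"method": "play_rows", "body": {"steps": [{"ax":0,"ay":0,"az":0,"dx":0,"dy":-2.5,"dz":9,"claw":5},{"ax":0,"ay":0,"az":0,"dx":0,"dy":0,"dz":8,"claw":5},{"ax":0,"ay":0,"az":0,"dx":0,"dy":0,"dz":6,"claw":5},{"ax":0,"ay":0,"az":0,"dx":0,"dy":0,"dz":2,"claw":5},{"ax":0,"ay":0,"az":0,"dx":0,"dy":0,"dz":1.5,"claw":5},{"ax":0,"ay":0,"az":0,"dx":0,"dy":0,"dz":0,"claw":5},{"ax":0,"ay":0,"az":0,"dx":0,"dy":0,"dz":0,"claw":5}]}}

```text
time_s: 36.6
tcp_pos: [0.6801, -0.0674, 0.1859]
ee_rot: [[0.011, -1.0, 0.001], [-1.0, -0.011, 0.0], [-0.0, -0.001, -1.0]]
wrist_force: [-1.3, 0.3, 0.4]
gripper_width: 0.134
gripper_force: 30.0
```

Call:
{"method": "play_rows", "body": {"steps": [{"ax":0,"ay":0,"az":0,"dx":0,"dy":0,"dz":0,"claw":20},{"ax":0,"ay":0,"az":0,"dx":0,"dy":0,"dz":0,"claw":40},{"ax":0,"ay":0,"az":0,"dx":0,"dy":0,"dz":0,"claw":40},{"ax":0,"ay":0,"az":0,"dx":0,"dy":0,"dz":-15,"claw":40},{"ax":0,"ay":0,"az":0,"dx":0,"dy":0,"dz":-40,"claw":40},{"ax":0,"ay":0,"az":0,"dx":0,"dy":0,"dz":-40,"claw":40},{"ax":0,"ay":0,"az":6.71,"dx":0,"dy":0,"dz":0,"claw":50},{"ax":0,"ay":0,"az":6.71,"dx":0,"dy":0,"dz":0,"claw":50},{"ax":0,"ay":0,"az":6.71,"dx":0,"dy":0,"dz":0,"claw":50},{"ax":0,"ay":0,"az":6.71,"dx":0,"dy":0,"dz":0,"claw":50},{"ax":0,"ay":0,"az":0,"dx":42.3,"dy":-7,"dz":0,"claw":50},{"ax":0,"ay":0,"az":0,"dx":42.3,"dy":-7,"dz":0,"claw":50},{"ax":0,"ay":0,"az":0,"dx":42.3,"dy":-7,"dz":0,"claw":50},{"ax":0,"ay":0,"az":0,"dx":42.3,"dy":-7,"dz":0,"claw":50},{"ax":0,"ay":0,"az":0,"dx":42.3,"dy":-7,"dz":0,"claw":50},{"ax":0,"ay":0,"az":0,"dx":42.3,"dy":-7,"dz":0,"claw":50},{"ax":0,"ay":0,"az":0,"dx":42.3,"dy":-7,"dz":0,"claw":50},{"ax":0,"ay":0,"az":0,"dx":0,"dy":0,"dz":20,"claw":50},{"ax":0,"ay":0,"az":0,"dx":0,"dy":0,"dz":0,"claw":50},{"ax":0,"ay":0,"az":0,"dx":0,"dy":0,"dz":0,"claw":50}]}}

```text
time_s: 38.6
tcp_pos: [0.5932, -0.3546, 0.2604]
ee_rot: [[-0.441, -0.897, -0.001], [-0.897, 0.441, 0.0], [0.0, 0.001, -1.0]]
wrist_force: [0.5, -0.3, 0.1]
gripper_width: 0.577
gripper_force: 0.0
```

```bash
python3 - <<'E'
from g import *
blk(.593,-.3545,-116.2)
c=capture("side");cv2.imwrite("pics/s10.png",cv2.resize(c["frame"][150:330,220:400],(600,600),interpolation=2))
E
```

```text
663 (array([ 0.5947, -0.3538]), array([0.0116, 0.0266]), 63.36)
t 38.65 tcp [ 0.5938 -0.3543  0.2612] d [  0.5   0.7 116.2] rot [-0.05 -0.02  0.07] F [ 0.3 -0.4  1.3] w 49.9 gf 0.0
t 38.65 tcp [ 0.5938 -0.3543  0.2612] d [ 4.000e-01 -1.000e-01  1.162e+02] rot [-0.05 -0.02  0.51] F [ 0.3 -0.4  1.3] w 49.9 gf 0.0
```

View pics/s10.png

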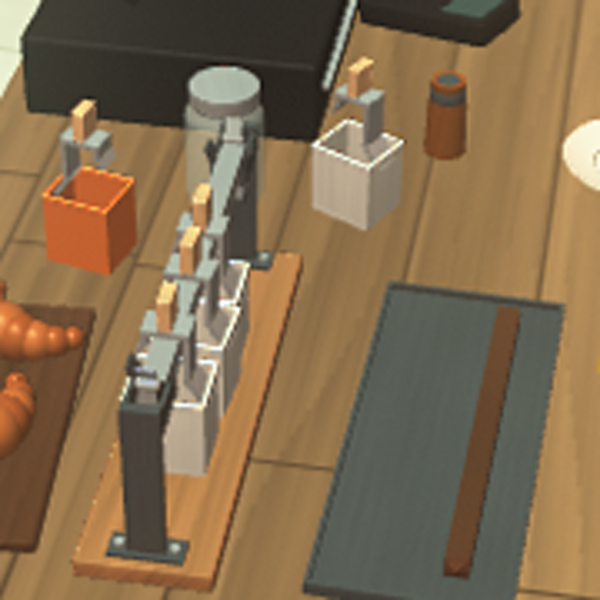

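Three pots hang side by side and upright. The last white pot is at crop (358,160). Grasping it.

Call:
{"method": "play_rows", "body": {"steps": [{"ax":0,"ay":0,"az":0,"dx":0,"dy":0,"dz":40,"claw":40},{"ax":0,"ay":0,"az":0,"dx":0,"dy":0,"dz":40,"claw":40},{"ax":0,"ay":0,"az":0,"dx":0,"dy":0,"dz":24,"claw":40},{"ax":0,"ay":0,"az":0,"dx":0,"dy":0,"dz":9,"claw":40},{"ax":0,"ay":0,"az":0,"dx":0,"dy":0,"dz":2,"claw":40},{"ax":0,"ay":0,"az":0,"dx":0,"dy":0,"dz":0,"claw":30},{"ax":0,"ay":0,"az":0,"dx":0,"dy":0,"dz":0,"claw":20},{"ax":0,"ay":0,"az":0,"dx":0,"dy":0,"dz":0,"claw":5},{"ax":0,"ay":0,"az":0,"dx":0,"dy":0,"dz":0,"claw":5},{"ax":0,"ay":0,"az":0,"dx":0,"dy":0,"dz":0,"claw":5},{"ax":0,"ay":0,"az":0,"dx":0,"dy":0,"dz":0,"claw":5}]}}

```text
time_s: 39.8
tcp_pos: [0.5936, -0.355, 0.1463]
ee_rot: [[-0.441, -0.897, 0.001], [-0.897, 0.441, -0.001], [0.0, -0.001, -1.0]]
wrist_force: [0.4, -0.0, 1.6]
gripper_width: 0.137
gripper_force: 30.0
```

Call:
{"method": "play_rows", "body": {"steps": [{"ax":0,"ay":0,"az":0,"dx":0,"dy":0,"dz":-25,"claw":5},{"ax":0,"ay":0,"az":0,"dx":0,"dy":0,"dz":-40,"claw":5},{"ax":0,"ay":0,"az":0,"dx":0,"dy":0,"dz":-40,"claw":5},{"ax":0,"ay":0,"az":-6.71,"dx":0,"dy":0,"dz":-40,"claw":5},{"ax":0,"ay":0,"az":-6.71,"dx":0,"dy":0,"dz":-40,"claw":5},{"ax":0,"ay":0,"az":-6.71,"dx":0,"dy":0,"dz":0,"claw":5},{"ax":0,"ay":0,"az":-6.71,"dx":0,"dy":0,"dz":0,"claw":5},{"ax":0,"ay":0,"az":0,"dx":-44.2,"dy":-4.8,"dz":0,"claw":5},{"ax":0,"ay":0,"az":0,"dx":-44.2,"dy":-4.8,"dz":0,"claw":5},{"ax":0,"ay":0,"az":0,"dx":-44.2,"dy":-4.8,"dz":0,"claw":5},{"ax":0,"ay":0,"az":0,"dx":-44.2,"dy":-4.8,"dz":0,"claw":5},{"ax":0,"ay":0,"az":0,"dx":-44.2,"dy":-4.8,"dz":0,"claw":5},{"ax":0,"ay":0,"az":0,"dx":0,"dy":0,"dz":40,"claw":5},{"ax":0,"ay":0,"az":0,"dx":0,"dy":0,"dz":40,"claw":5},{"ax":0,"ay":0,"az":0,"dx":0,"dy":0,"dz":37,"claw":5},{"ax":0,"ay":0,"az":0,"dx":0,"dy":0,"dz":0,"claw":5},{"ax":0,"ay":0,"az":0,"dx":0,"dy":0,"dz":0,"claw":5},{"ax":0,"ay":0,"az":0,"dx":0,"dy":0,"dz":0,"claw":5}]}}

```text
time_s: 41.6
tcp_pos: [0.6163, -0.1339, 0.2163]
ee_rot: [[0.012, -1.0, 0.005], [-1.0, -0.012, -0.001], [0.001, -0.005, -1.0]]
wrist_force: [-0.1, 0.1, -0.6]
gripper_width: 0.134
gripper_force: 30.0
```

```bash
python3 go.py .680 -.1337 .2113 -89.35
```

```text
t 41.6 tcp [ 0.6163 -0.1339  0.2163] d [  0.6 -63.7   5.3] rot [-0.27 -0.05  0.01] F [-0.1  0.1 -0.6] w 11.7 gf 30.0
```

Call:
{"method": "play_rows", "body": {"steps": [{"ax":0,"ay":0,"az":0,"dx":0.5,"dy":0,"dz":3.5,"claw":5},{"ax":0,"ay":0,"az":0,"dx":0,"dy":0,"dz":0,"claw":5},{"ax":0,"ay":0,"az":0,"dx":0,"dy":-16,"dz":0,"claw":5},{"ax":0,"ay":0,"az":0,"dx":0,"dy":-16,"dz":0,"claw":5},{"ax":0,"ay":0,"az":0,"dx":0,"dy":-16,"dz":0,"claw":5},{"ax":0,"ay":0,"az":0,"dx":0,"dy":-16,"dz":0,"claw":5},{"ax":0,"ay":0,"az":0,"dx":0,"dy":0,"dz":0,"claw":5},{"ax":0,"ay":0,"az":0,"dx":0,"dy":0,"dz":0,"claw":5},{"ax":0,"ay":0,"az":0,"dx":0,"dy":0,"dz":0,"claw":5}]}}

```text
time_s: 42.5
tcp_pos: [0.678, -0.1333, 0.2104]
ee_rot: [[0.011, -1.0, -0.0], [-1.0, -0.011, 0.0], [-0.0, 0.0, -1.0]]
wrist_force: [-0.3, -0.6, -1.7]
gripper_width: 0.134
gripper_force: 30.0
```

```bash
python3 go.py .680 -.1337 .1863 -89.35
```

```text
t 42.5 tcp [ 0.678  -0.1333  0.2104] d [ 0.4 -2.  24.1] rot [ 0.01  0.01 -0.01] F [-0.3 -0.6 -1.7] w 11.6 gf 30.0
```

Call:
{"method": "play_rows", "body": {"steps": [{"ax":0,"ay":0,"az":0,"dx":0,"dy":-1.8,"dz":8,"claw":5},{"ax":0,"ay":0,"az":0,"dx":0,"dy":0,"dz":8,"claw":5},{"ax":0,"ay":0,"az":0,"dx":0,"dy":0,"dz":5,"claw":5},{"ax":0,"ay":0,"az":0,"dx":0,"dy":0,"dz":2,"claw":5},{"ax":0,"ay":0,"az":0,"dx":0,"dy":0,"dz":1,"claw":5},{"ax":0,"ay":0,"az":0,"dx":0,"dy":0,"dz":0,"claw":5},{"ax":0,"ay":0,"az":0,"dx":0,"dy":0,"dz":0,"claw":5}]}}

```text
time_s: 43.2
tcp_pos: [0.6807, -0.1332, 0.1862]
ee_rot: [[0.011, -1.0, 0.001], [-1.0, -0.011, -0.0], [0.0, -0.001, -1.0]]
wrist_force: [-0.3, 0.5, -0.7]
gripper_width: 0.137
gripper_force: 30.0
```

Releasing, lifting clear and backing off for the final check.

Call:
{"method": "play_rows", "body": {"steps": [{"ax":0,"ay":0,"az":0,"dx":0,"dy":0,"dz":0.3,"claw":20},{"ax":0,"ay":0,"az":0,"dx":0,"dy":0,"dz":0,"claw":40},{"ax":0,"ay":0,"az":0,"dx":0,"dy":0,"dz":0,"claw":40},{"ax":0,"ay":0,"az":0,"dx":0,"dy":0,"dz":-15,"claw":40},{"ax":0,"ay":0,"az":0,"dx":0,"dy":0,"dz":-40,"claw":40},{"ax":0,"ay":0,"az":0,"dx":0,"dy":0,"dz":-45,"claw":40},{"ax":0,"ay":0,"az":0,"dx":0,"dy":45,"dz":0,"claw":50},{"ax":0,"ay":0,"az":0,"dx":20,"dy":45,"dz":0,"claw":50},{"ax":0,"ay":0,"az":0,"dx":20,"dy":45,"dz":0,"claw":50},{"ax":0,"ay":0,"az":0,"dx":20,"dy":45,"dz":0,"claw":50},{"ax":0,"ay":0,"az":0,"dx":40,"dy":0,"dz":0,"claw":50},{"ax":0,"ay":0,"az":0,"dx":40,"dy":0,"dz":0,"claw":50},{"ax":0,"ay":0,"az":0,"dx":40,"dy":0,"dz":0,"claw":50},{"ax":0,"ay":0,"az":0,"dx":0,"dy":0,"dz":0,"claw":50},{"ax":0,"ay":0,"az":0,"dx":0,"dy":0,"dz":0,"claw":50},{"ax":0,"ay":0,"az":0,"dx":0,"dy":0,"dz":0,"claw":50}]}}

```text
time_s: 44.8
tcp_pos: [0.5025, -0.3148, 0.2859]
ee_rot: [[0.012, -1.0, 0.0], [-1.0, -0.012, 0.0], [-0.0, -0.0, -1.0]]
wrist_force: [0.4, 0.1, -0.3]
gripper_width: 0.572
gripper_force: 0.0
```

```bash
python3 - <<'E'
from go import *;from m import *
c=capture("top");pots(c,0);np.savez("topF.npz",**c);w=world(c);z=w[...,2]
k=((z>.185)&(z<.205)&(np.abs(w[...,0]-.676)<.05)&(np.abs(w[...,1]+.034)<.16)).astype(np.uint8)
n,l,s,ce=cv2.connectedComponentsWithStats(k)
for i in range(1,n):
    if s[i,4]>10: print(rect(w[l==i][:,:2]),np.median(z[l==i]))
d=capture("side")
cv2.imwrite("pics/fin.png",np.hstack([cv2.resize(c["frame"][110:360,150:500],(420,300)),cv2.resize(d["frame"][150:330,220:400],(300,300))]))
E
```

```text
(array([ 0.6768, -0.0689]), array([0.0118, 0.0249]), 88.07) 0.1947980115367458
(array([ 0.6765, -0.1313]), array([0.0111, 0.0235]), -86.8) 0.19543864030029834
(array([0.6752, 0.0622]), array([0.0126, 0.0225]), -88.8) 0.19548697068975684
(array([ 0.6737, -0.012 ]), array([0.0127, 0.0248]), 84.7) 0.19466980038970882
```

View pics/fin.png

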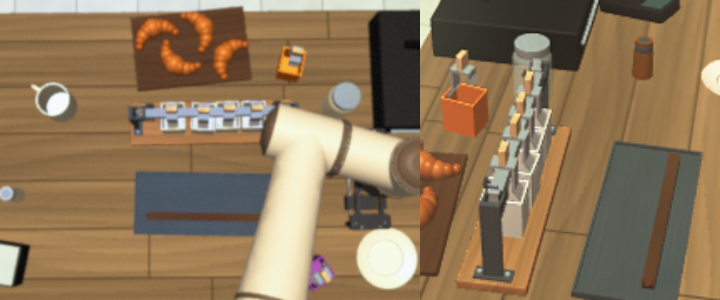

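All four hang on the bar, but the pot at y=-0.012 has turned by about 5° and moved against its neighbour at -0.069. I'll regrip it and set it back to the middle of its gap.

Call:
{"method": "play_rows", "body": {"steps": [{"ax":0,"ay":0,"az":0,"dx":-37.7,"dy":-22.4,"dz":0,"claw":40},{"ax":0,"ay":0,"az":0,"dx":-37.7,"dy":-22.4,"dz":0,"claw":40},{"ax":0,"ay":0,"az":0,"dx":-37.7,"dy":-22.4,"dz":0,"claw":40},{"ax":0,"ay":0,"az":0,"dx":-37.7,"dy":-22.4,"dz":0,"claw":40},{"ax":0,"ay":0,"az":0,"dx":-37.7,"dy":-22.4,"dz":0,"claw":40},{"ax":0,"ay":0,"az":0,"dx":-37.7,"dy":-22.4,"dz":0,"claw":40},{"ax":0,"ay":0,"az":0,"dx":-37.7,"dy":-22.4,"dz":0,"claw":40},{"ax":0,"ay":0,"az":0,"dx":-37.7,"dy":-22.4,"dz":0,"claw":40},{"ax":0,"ay":0,"az":0,"dx":0,"dy":0,"dz":0,"claw":40},{"ax":0,"ay":0,"az":0,"dx":0,"dy":0,"dz":0,"claw":40},{"ax":0,"ay":0,"az":0,"dx":0,"dy":0,"dz":0,"claw":40}]}}

```text
time_s: 46.0
tcp_pos: [0.6778, -0.0116, 0.2861]
ee_rot: [[0.012, -1.0, 0.0], [-1.0, -0.012, -0.0], [0.0, -0.0, -1.0]]
wrist_force: [-0.3, 0.1, 0.1]
gripper_width: 0.459
gripper_force: 0.0
```

```bash
python3 - <<'E'
from go import *;from m import *
go(.678,-.011,.187,-89.35)
c=capture("wrist");w=world(c);z=w[...,2]
k=((z>.188)&(z<.203)&(np.abs(w[...,0]-.678)<.03)&(np.abs(w[...,1]+.034)<.16)).astype(np.uint8)
n,l,s,ce=cv2.connectedComponentsWithStats(k)
for i in range(1,n):
    if s[i,4]>30: print(s[i,4],ce[i].round(),rect(w[l==i][:,:2]),np.median(z[l==i]))
E
```

```text
t 46.0 tcp [ 0.6778 -0.0116  0.2861] d [-0.6 -0.2 99.1] rot [-0.   -0.01  0.03] F [-0.3  0.1  0.1] w 39.9 gf 0.0
1071 [323.  36.] (array([ 0.6801, -0.1309]), array([0.0117, 0.0258]), -89.55) 0.1958272221910414
853 [323. 149.] (array([ 0.6798, -0.0682]), array([0.0116, 0.0256]), -89.06) 0.19584507593191083
757 [327. 241.] (array([ 0.6763, -0.0103]), array([0.012 , 0.0261]), 86.49) 0.19584064166852594
490 [323. 347.] (array([0.6781, 0.0642]), array([0.0111, 0.0226]), -89.18) 0.19597431468636112
```

Call:
{"method": "play_rows", "body": {"steps": [{"ax":0,"ay":0,"az":0,"dx":-1,"dy":1,"dz":40,"claw":40},{"ax":0,"ay":0,"az":0,"dx":0,"dy":0,"dz":40,"claw":36},{"ax":0,"ay":0,"az":0,"dx":0,"dy":0,"dz":12,"claw":36},{"ax":0,"ay":0,"az":0,"dx":0,"dy":0,"dz":6,"claw":36},{"ax":0,"ay":0,"az":0,"dx":0,"dy":0,"dz":0,"claw":36},{"ax":0,"ay":0,"az":0,"dx":0,"dy":0,"dz":0,"claw":25},{"ax":0,"ay":0,"az":0,"dx":0,"dy":0,"dz":0,"claw":15},{"ax":0,"ay":0,"az":0,"dx":0,"dy":0,"dz":0,"claw":5},{"ax":0,"ay":0,"az":0,"dx":0,"dy":0,"dz":0,"claw":5},{"ax":0,"ay":0,"az":0,"dx":0,"dy":0,"dz":0,"claw":5}]}}

```text
time_s: 47.05
tcp_pos: [0.6774, -0.0107, 0.1886]
ee_rot: [[0.012, -1.0, 0.001], [-1.0, -0.012, -0.0], [0.0, -0.001, -1.0]]
wrist_force: [-1.5, 0.5, 2.6]
gripper_width: 0.135
gripper_force: 29.9
```

Call:
{"method": "play_rows", "body": {"steps": [{"ax":0,"ay":0,"az":0,"dx":0,"dy":0,"dz":-4,"claw":5},{"ax":0,"ay":0,"az":0,"dx":-4,"dy":-1,"dz":0,"claw":5},{"ax":0,"ay":0,"az":0,"dx":-4,"dy":-1,"dz":0,"claw":5},{"ax":0,"ay":0,"az":0,"dx":0,"dy":0,"dz":0,"claw":5},{"ax":0,"ay":0,"az":0,"dx":0,"dy":0,"dz":0,"claw":5},{"ax":0,"ay":0,"az":0,"dx":0,"dy":0,"dz":0,"claw":5}]}}

```text
time_s: 47.65
tcp_pos: [0.6791, -0.0026, 0.1915]
ee_rot: [[0.011, -1.0, -0.0], [-1.0, -0.011, -0.0], [0.0, 0.0, -1.0]]
wrist_force: [-0.4, 0.1, -2.4]
gripper_width: 0.136
gripper_force: 29.9
```

Call:
{"method": "play_rows", "body": {"steps": [{"ax":0,"ay":0,"az":0,"dx":0,"dy":0,"dz":2,"claw":5},{"ax":0,"ay":0,"az":0,"dx":0,"dy":0,"dz":1.2,"claw":5},{"ax":0,"ay":0,"az":0,"dx":0,"dy":0,"dz":0.5,"claw":5},{"ax":0,"ay":0,"az":0,"dx":0,"dy":0,"dz":0,"claw":5},{"ax":0,"ay":0,"az":0,"dx":0,"dy":0,"dz":0,"claw":14},{"ax":0,"ay":0,"az":0,"dx":0,"dy":0,"dz":0,"claw":20},{"ax":0,"ay":0,"az":0,"dx":0,"dy":0,"dz":0,"claw":36},{"ax":0,"ay":0,"az":0,"dx":0,"dy":0,"dz":0,"claw":40},{"ax":0,"ay":0,"az":0,"dx":0,"dy":0,"dz":-15,"claw":40},{"ax":0,"ay":0,"az":0,"dx":0,"dy":0,"dz":-40,"claw":40},{"ax":0,"ay":0,"az":0,"dx":0,"dy":0,"dz":-43,"claw":40},{"ax":0,"ay":0,"az":0,"dx":0,"dy":0,"dz":0,"claw":40},{"ax":0,"ay":0,"az":0,"dx":0,"dy":0,"dz":0,"claw":40}]}}

```text
time_s: 48.95
tcp_pos: [0.6796, -0.0024, 0.2877]
ee_rot: [[0.011, -1.0, 0.003], [-1.0, -0.011, 0.001], [-0.001, -0.003, -1.0]]
wrist_force: [-0.1, 0.4, -0.4]
gripper_width: 0.457
gripper_force: 0.0
```

```bash
cat > f.py <<'E'
from go import *;from m import *
go(.678,-.003,.187,-89.35)
def hung(name):
    c=capture(name);w=world(c);z=w[...,2]
    k=((z>.188)&(z<.203)&(np.abs(w[...,0]-.678)<.03)&(np.abs(w[...,1]+.034)<.16)).astype(np.uint8)
    n,l,s,ce=cv2.connectedComponentsWithStats(k)
    for i in range(1,n):
        if s[i,4]>15: print(name,s[i,4],rect(w[l==i][:,:2]),np.median(z[l==i]).round(4))
    return c
c=hung(sys.argv[1])
E
python3 f.py wrist
```

```text
t 48.95 tcp [ 0.6796 -0.0024  0.2877] d [  0.6   2.  100.7] rot [-0.19  0.06 -0.  ] F [-0.1  0.4 -0.4] w 39.7 gf 0.0
wrist 958 (array([ 0.6801, -0.1291]), array([0.0117, 0.0227]), -88.54) 0.1958
wrist 864 (array([ 0.6795, -0.0684]), array([0.0116, 0.0251]), -89.13) 0.1959
wrist 752 (array([ 0.6784, -0.0024]), array([0.0117, 0.0259]), -89.5) 0.1958
wrist 282 (array([0.6779, 0.0697]), array([0.0119, 0.0124]), -89.1) 0.1958
```

The pot is back at y=-0.0024 and square. Backing off for the last check of the pots, the bystanders and the bar.

Call:
{"method": "play_rows", "body": {"steps": [{"ax":0,"ay":0,"az":0,"dx":0,"dy":45,"dz":0,"claw":40},{"ax":0,"ay":0,"az":0,"dx":20,"dy":45,"dz":0,"claw":40},{"ax":0,"ay":0,"az":0,"dx":40,"dy":25,"dz":0,"claw":40},{"ax":0,"ay":0,"az":0,"dx":45,"dy":20,"dz":0,"claw":40},{"ax":0,"ay":0,"az":0,"dx":45,"dy":20,"dz":0,"claw":40},{"ax":0,"ay":0,"az":0,"dx":45,"dy":0,"dz":0,"claw":40},{"ax":0,"ay":0,"az":0,"dx":45,"dy":0,"dz":0,"claw":40},{"ax":0,"ay":0,"az":0,"dx":45,"dy":0,"dz":0,"claw":40},{"ax":0,"ay":0,"az":0,"dx":45,"dy":0,"dz":0,"claw":40},{"ax":0,"ay":0,"az":0,"dx":45,"dy":0,"dz":0,"claw":40},{"ax":0,"ay":0,"az":0,"dx":0,"dy":0,"dz":0,"claw":40},{"ax":0,"ay":0,"az":0,"dx":0,"dy":0,"dz":0,"claw":40}]}}

```text
time_s: 50.2
tcp_pos: [0.5275, -0.3799, 0.2835]
ee_rot: [[0.009, -1.0, -0.004], [-1.0, -0.009, 0.002], [-0.002, 0.004, -1.0]]
wrist_force: [-0.2, 0.6, 0.2]
gripper_width: 0.46
gripper_force: 0.0
```

```bash
cat >> f.py <<'E'
z=world(c)[...,2];z0=world(dict(np.load("top0.npz")))[...,2]
d=(np.abs(z-z0)>.02).astype(np.uint8);d=cv2.morphologyEx(d,2,np.ones((3,3)))
n,l,s,ce=cv2.connectedComponentsWithStats(d)
print([(s[i].tolist(),float(np.nanmedian((z-z0)[l==i]).round(3))) for i in range(1,n) if s[i,4]>12])
w=world(c);b=np.zeros(z.shape,bool);b[180:240,245:412]=1
for s_ in(1,-1):
    q=s_*(w[...,1]+.034);g=w[b&(z>.175)&(z<.187)&(q>.15)];print(len(g),g.mean(0).round(4))
    g=w[b&(q>.133)&(q<.155)&(z>.15)&(z<.172)&(np.abs(w[...,0]-.677)<.008)];print("bar end z",np.median(g[:,2]))
E
python3 f.py top
```

```text
t 50.2 tcp [ 0.5275 -0.3799  0.2835] d [-375.3 -154.2   96.8] rot [ 0.21  0.13 -0.13] F [-0.2  0.6  0.2] w 40.0 gf 0.0
top 47 (array([ 0.6765, -0.0688]), array([0.0118, 0.0243]), -88.94) 0.1955
top 40 (array([ 0.6765, -0.1323]), array([0.0106, 0.022 ]), 89.51) 0.1951
top 44 (array([0.675 , 0.0621]), array([0.0113, 0.022 ]), 88.1) 0.1954
top 44 (array([ 0.6752, -0.0041]), array([0.0102, 0.0243]), 89.4) 0.1957
[([252, 173, 310, 303, 25310], 0.61), ([284, 195, 20, 8, 122], 0.09), ([307, 195, 20, 8, 119], 0.089), ([329, 194, 20, 8, 125], 0.09), ([351, 194, 20, 8, 118], 0.09), ([284, 207, 20, 15, 261], 0.084), ([307, 207, 20, 14, 267], 0.088), ([329, 206, 43, 15, 568], 0.087), ([192, 221, 29, 28, 422], -0.073), ([206, 269, 30, 29, 399], -0.075), ([410, 279, 230, 201, 18365], -0.621), ([366, 407, 10, 9, 55], -0.022), ([411, 416, 4, 4, 15], -0.687)]
11 [0.674 0.135 0.179]
bar end z 0.16046854074951433
8 [ 0.679  -0.2037  0.1799]
bar end z 0.16055549472106245
```

All four pots are evenly spaced and square, the bar ends are seated with the clips at rest, and nothing else visible has moved. Handing in.

```bash
python3 -c "
from station import *
print(finish_job())"
```

```text
the job is handed in; nothing more can be done
None
```

I handed the job in at about 50 s: the old bar is in the tray, the new bar is clipped in, and all four white pots hang upright and evenly spaced. One pot had shifted against its neighbour, so I set it back, and the bystanders and coloured look-alikes the last picture could check (the arm hid part of the view) had not moved.

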